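# Gauge blade into the free 30-degree clamping jig

### The arm

A 6-joint arm with a two-finger parallel gripper is mounted at the origin on the work surface. World frame = base frame: x ahead of the robot, y to its left, z up, the work surface at z = 0. Lengths are in m, angles in rad, forces in N, time in s.
With the tool pointing down it reaches from about 0.3 to 0.85 m from the base axis. Payload 5.4 kg.
Tool frame: the origin (TCP) lies at the very end of the fingers, on their centre line; the grasp point (between the pads) lies 19 mm behind it; z points along the fingers, y is the direction in which the jaws open and shut (so a half turn about z gives the same grasp; the last joint's range is limited). The gripper opens to 85 mm and grips with 20 to 120 N. Pads are 22 mm wide; open, the fingers measure 114 mm over their backs; the gripper's body (76 mm by 85 mm) begins 54 mm behind the grasp point. The pads swing forward as they close: fully open they stand 13 mm farther back than shut.
Start: joints at [-1.333, 0.158, 1.597, -0, 1.386, -0.21], TCP at [0.249, -0.518, 0.231] pointing down, gripper open.
Joint ranges: [-2.91, 2.91], [-0.94, 2.29], [0.18, 2.7], [-1.29, 4.43], [0.17, 2.64], [-3, 3]. Speed limits (rad/s): [2.57, 2.57, 3.14, 3.14, 3.14, 3.14].

### API

Orientations are given as [roll, pitch, yaw] about the fixed x, y, z axes, in that order (R = Rz(yaw) Ry(pitch) Rx(roll)).
In Python, from workcell import env, imaging, nets gives the robot as it stands. The module is installed in compiled form; this text tells all that it offers.
- The arm moves only by the shell command python3 -m pendant 'ROWS' [OPENING] [FORCE]. ROWS is JSON, a list of rows, each a list of 2 entries, a list of its own where there are three numbers: the shift along the world's x, y, z normalised to -1 to 1, where 1 is 0.025 m, then the turn, a rotation vector about the world's x, y, z normalised to -1 to 1, where 1 is 5 degrees. A call has 1 to 5 rows; each row shifts and turns the commanded pose from where the row before left it; what a row does not reach is not made up. A row lasts 1/10 s, in which the tool goes at most 50 mm and 8.59 degrees, less where a joint would pass 70% of its speed; a pose out of reach is approached as far as the arm can. A call with a number of a shift or a turn outside -1 to 1 is refused whole. A call with a gripper value outside its range is refused whole. OPENING is the opening, from 0 (shut) to 1 (fully open), set as the call begins (- or left out, the last holds). The fingers move at their own pace and stop on an object; FORCE is the grip in N (left out, the last holds). Time passes only in rows, so rows that do not move let the fingers close. It gives the time, the measured TCP pose, the force and the opening at its end, in the units of the state.
- env.get_obs(): the state, without advancing time (a new reading comes with each control period).
- imaging.camera(name): name is "scene" or "top" or "wrist"; returns a dict with "color" (400x640x3 uint8, red, green, blue), "mtx" (3x3 intrinsics, pixels), "world_from_camera" (4x4, takes a point from camera to world coordinates); the wrist camera has in their place "mount" (4x4, takes a point from camera to tool coordinates, whose origin is the TCP and whose axes are the flange's). Camera axes: x right, y up, looking along -z (the intrinsics and any distortion apply to the point x, -y, -z); pixel columns grow to the right and rows downward; lengths in m; the calibration is good to about 2 mm. A picture is of the moment at which its call begins: read the wrist's pose just before it. There is no depth.
- env.sign_off(): hands the job in, once; it reports no verdict.
Trained networks look in a picture, given as the dict that the camera call returned (one of the last four; its "shot" number tells which), for a name from the list of things; names that differ only in an ending like _2 or _b are one class to them, and where a whole thing is asked for, a point or a joint stands for the part that bears it (a point fixed in the world has none). Each returns a list of dicts, best first, with "conf" (0 to 1); they miss things now and then, are a little off and sometimes report something else, mostly with a low value. They report only what shows in the picture. A call takes as long as a camera call. They do not tell look-alikes from the thing itself.
- nets.silhouettes(picture, label): "mask" (400x640 bool, what is visible of it) and "at" ([column, row] in pixels, amid what is visible of it).
The state is a dict: "time_s": time; "qpos": joint angles; "qvel": joint speeds; "joint_torque": joint torques, N m; "position": TCP position; "ee_rot": TCP orientation; "force": force on the tool from outside, world axes, zero at the start; "moment": the same for the moment, N m; "grip_width": opening from 0.0 (shut) to 1.0 (fully open).
Only numpy, scipy, OpenCV 4.12 (cv2) and the standard library are available. Lean on these libraries where they do the work, as an engineer would, in place of code of your own. Each camera call takes 0.05 s, during which the arm holds its last target.

### The job

Two sloping clamping jigs stand on the bench; one already holds a strip of wood, the other is empty with its cam lever standing up. Take the gauge with the narrow blade and slide the blade down into the empty jig's slot until the shoulder of its handle is up against the jaw, then swing that jig's lever down until it is fully closed, leaving the gauge in the slot. Leave the other gauge and everything else on the bench where they are.

Things in the scene. Friction and masses are not known exactly. Their poses are not given: they have to be found in the camera images.
- narrow_gauge: The gauge to use: black handle 90 x 22 x 16 mm (x -45 to 45) with a flat steel blade 50 long, 20 wide, 4 mm thick out of one end (x 45 to 95, z 6 to 10 mm); 120 g, lying flat. Origin: centre of the handle's underside; x points along the gauge to the blade, z out of the handle's top. The handle's end face at x = 45 mm is the shoulder.
- narrow_gauge_tip (a point): Centre of the narrow blade's end, at (95, 0, 8) mm in the gauge's frame.
- wide_gauge: The gauge to leave alone: the same handle, but its blade is 38 mm wide (too wide for the slot). Same frame as narrow_gauge.
- free_jig: Empty clamping jig, fixed: plywood foot 110 x 100 x 12 mm carrying an aluminium plate that slopes at 30 degrees. Origin: centre of the foot's underside; x points to the high side, where the slot's mouth is, z up.
- free_jig_head: Sloping head of the empty jig. Origin: middle of the slot's lower edge at its mouth, at (45, 0, 90) mm in free_jig's frame. x points out of the slot, 30 degrees upward; y across the slot; z square to the plate, up. The aluminium plate is 100 x 90 x 12 mm (x -100 to 0, top at z = 0). Free air outside the mouth (x > 0).
- free_jig_mouth (a point): Middle of the mouth of the empty jig's slot, at (0, 0, 4.5) mm in free_jig_head's frame. The slot runs 50 mm inward along -x, 28 mm wide (y -14 to 14) and 9 mm high (z 0 to 9), under a bridge 52 mm wide and 8 mm thick.
- cam_lever (a joint): Angle of the empty jig's steel lever (rad): 0 = square to the plate (open), 1.45 = folded down over the plate, pointing down the slope (closed). Stays where left; takes about 2 N at its end. Pivot: along y through x = -30, z = 30 mm in free_jig_head's frame. Lever 16 mm wide, 6 mm thick.
- lever_tip (a point): Middle of the lever's black cross bar (34 mm long along y, 14 mm thick), 68 mm from the pivot: in free_jig_head's frame at x = -30 - 68 sin(angle), z = 30 + 68 cos(angle) mm.
- full_jig: The other jig, fixed, of the same build and frame, but with a wood strip (130 x 26 x 9 mm) in its slot and its lever folded down. Leave alone.
- glue_pot: White glue pot, 28 mm wide, 44 mm high, standing between the gauges; origin at the centre of its foot. Bystander.
- screwdriver: Screwdriver lying on the right, nearer the robot than the jigs; black handle, about 200 mm long. Bystander.
- wood_strip: Dark wood strip 20 x 190 x 20 mm on the robot's side; origin at the centre of its underside. Bystander.
- resin_tub: White tub, 90 mm wide, 130 mm high. Bystander.
- spray_can: Grey can, 52 mm wide, 170 mm high. Bystander.
- sanding_block: Cork sanding block 100 x 60 x 35 mm. Bystander.
- mixing_cup: White cup, 70 mm wide, 80 mm high. Bystander.
There are look-alikes about, which are no part of the job. What is shaped like the narrow_gauge but blue or purple is not meant.

How it is judged:
By the outcome, as a careful person would: the job done as asked, in the order asked, and still so for the second after the job is handed in, with the robot touching nothing.
It also fails if it takes over 53 s, if anything falls off the work surface, if the arm or the gripper's body presses on something with over 40 N, if the wrist force passes 120 N, or if a joint passes its speed limit or range.

## Working session

There is one attempt and no reset: what is moved stays moved. The work goes in short steps, Python scripts to look and compute and a shell command to move; the robot and the scene stay as the last step left them, time stands still between calls to the robot, and variables do not carry over. Pictures are saved under pics/ and viewed, and the job is handed in when it is done.

```bash
mkdir -p pics; ls
cat > h.py <<'E'
from workcell import env, imaging, nets
import numpy as np, cv2
def shot(name,fn=None):
    o=env.get_obs(); c=imaging.camera(name)
    c['obs']=o
    if fn: cv2.imwrite('pics/'+fn,c['color'][:,:,::-1])
    return c
E
python3 - <<'E'
from h import *
for n in ('scene','top','wrist'):
    c=shot(n,n+'1.png'); print(n,c.keys(),c['mtx'].round(1).tolist()); print(c.get('world_from_camera',c.get('mount')).round(4).tolist())
o=env.get_obs(); print(o)
E
```

```text
pics
scene dict_keys(['color', 'mtx', 'world_from_camera', 'shot', 'obs']) [[503.1, 0.0, 319.9], [0.0, 503.1, 203.3], [0.0, 0.0, 1.0]]
[[0.7336, -0.4021, 0.5479, 1.1942], [0.6793, 0.4606, -0.5714, -0.7305], [-0.0226, 0.7913, 0.611, 0.8927], [0.0, 0.0, 0.0, 1.0]]
top dict_keys(['color', 'mtx', 'world_from_camera', 'shot', 'obs']) [[438.7, 0.0, 312.6], [0.0, 438.7, 199.7], [0.0, 0.0, 1.0]]
[[0.015, 0.9908, -0.1343, 0.3063], [-0.9999, 0.0142, -0.0068, -0.0096], [-0.0049, 0.1344, 0.9909, 1.3961], [0.0, 0.0, 0.0, 1.0]]
wrist dict_keys(['color', 'mtx', 'mount', 'shot', 'obs']) [[324.9, 0.0, 317.2], [0.0, 324.9, 198.5], [0.0, 0.0, 1.0]]
[[0.0001, 0.9512, 0.3085, 0.0788], [1.0, -0.0005, 0.0013, 0.0003], [0.0014, 0.3085, -0.9512, -0.1433], [0.0, 0.0, 0.0, 1.0]]
{'time_s': 0.15, 'qpos': array([-1.33309552e+00,  1.58937427e-01,  1.59794697e+00, -7.24668662e-07,
        1.38623589e+00, -2.10073732e-01]), 'qvel': array([-0.00022554, -0.00231103, -0.00271759, -0.00016924, -0.00247159,
       -0.00088802]), 'joint_torque': array([ 1.05675106e-03, -3.96375096e+01, -3.31785071e+01, -4.64718585e-05,
        5.41789632e-03, -9.91901281e-07]), 'position': array([ 0.24883173, -0.5178407 ,  0.23052247]), 'ee_rot': array([-3.14009846e+00, -3.17863537e-04,  4.47774440e-01]), 'force': array([ 0.40382349, -0.43091322, -0.27299933]), 'moment': array([0.03226154, 0.00319867, 0.03333066]), 'grip_width': 0.9974044590987862}
```

View pics/scene1.png

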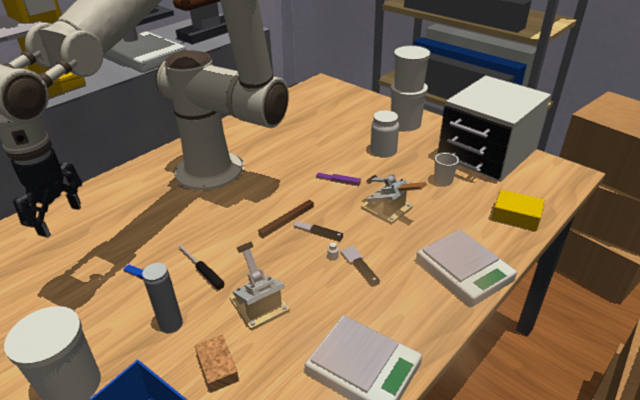

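View pics/top1.png

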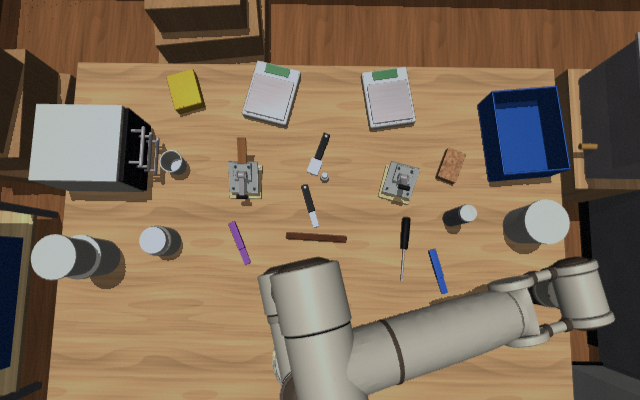

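View pics/wrist1.png

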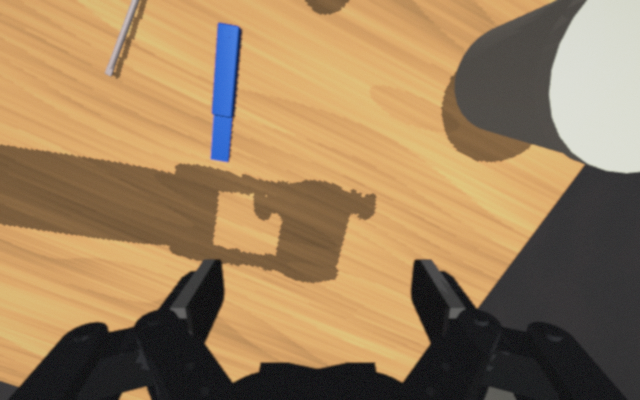

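The top view shows four gauge shapes: black-handled at (310,205), black-handled with a broader-looking blade at (319,153), blue at (438,271) and purple at (239,243). The empty jig is at about (400,182) with its lever up. The full jig is at (243,180). Next I'll crop in close and measure.

Run:
```python
from h import *
c=shot('top')['color'][:,:,::-1]
s=shot('scene')['color'][:,:,::-1]
a=cv2.resize(c[125:235,290:345],None,fx=5,fy=5,interpolation=cv2.INTER_CUBIC)
b=cv2.resize(c[145:215,370:430],None,fx=5,fy=5,interpolation=cv2.INTER_CUBIC)
b=cv2.copyMakeBorder(b,0,a.shape[0]-b.shape[0],0,0,cv2.BORDER_CONSTANT)
cv2.imwrite('pics/crop1.png',np.hstack([a,b]))
d=cv2.resize(s[210:330,220:390],None,fx=4,fy=4,interpolation=cv2.INTER_CUBIC)
cv2.imwrite('pics/crop2.png',d)
```

```text
(no output)
```

View pics/crop1.png

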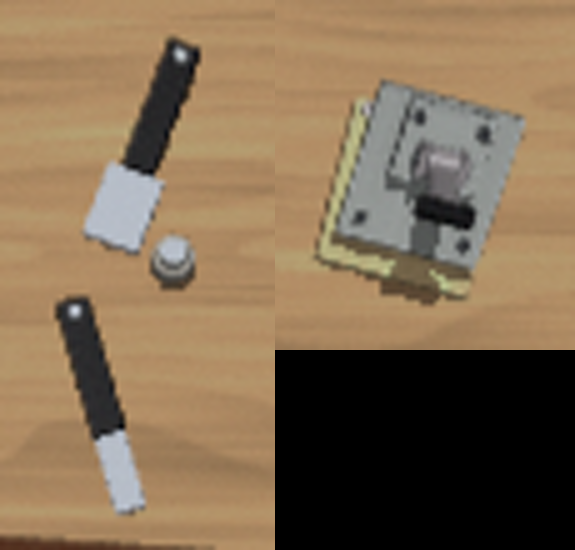

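View pics/crop2.png

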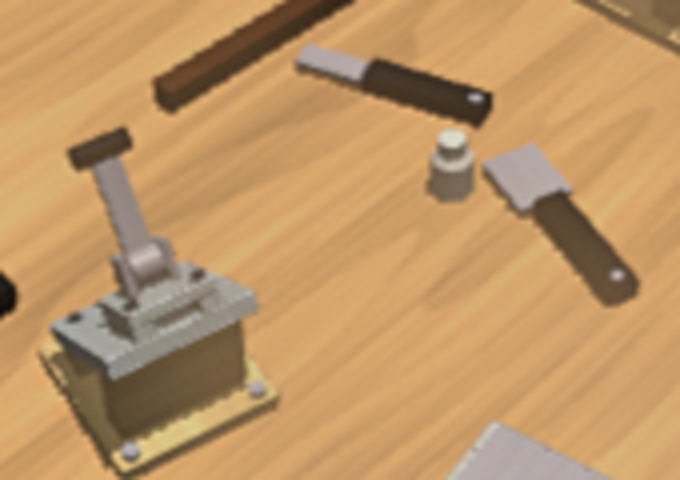

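The blade of the gauge at top pixel (310,205) is no wider than its handle. The one at (319,153) is clearly wider. So the narrow gauge is the first one, with its tip near (316,226). The free jig's mouth faces away from the robot (+x). Now rough localisation.

```bash
cat >> h.py <<'E'
from scipy.spatial.transform import Rotation as Rn
def wfc(c):
    if 'world_from_camera' in c: return np.array(c['world_from_camera'])
    o=c['obs']; T=np.eye(4); T[:3,:3]=Rn.from_euler('xyz',o['ee_rot']).as_matrix(); T[:3,3]=o['position']
    return T@np.array(c['mount'])
def ray(c,px):
    W=wfc(c);K=c['mtx']; px=np.asarray(px,float)
    d=W[:3,:3]@np.array([(px[0]-K[0,2])/K[0,0],-(px[1]-K[1,2])/K[1,1],-1]); return W[:3,3],d/np.linalg.norm(d)
def onz(c,px,z):
    o,d=ray(c,px); return o+d*(z-o[2])/d[2]
def proj(c,P):
    W=wfc(c);K=c['mtx'];P=np.atleast_2d(P)
    q=(P-W[:3,3])@W[:3,:3]; q=np.c_[q[:,0],-q[:,1],-q[:,2]]; q=q@K.T; return q[:,:2]/q[:,2:]
def jigT(x,y,yaw):
    c,s=np.cos(yaw),np.sin(yaw); T=np.eye(4);T[:3,:3]=[[c,-s,0],[s,c,0],[0,0,1]];T[:3,3]=[x,y,0];return T
def headT(x,y,yaw):
    H=np.eye(4);a=np.pi/6
    H[:3,:3]=np.array([[np.cos(a),0,-np.sin(a)],[0,1,0],[np.sin(a),0,np.cos(a)]]);H[:3,3]=[.045,0,.090]
    return jigT(x,y,yaw)@H
def tf(T,P): return np.atleast_2d(P)@T[:3,:3].T+T[:3,3]
E
python3 - <<'E'
from h import *
from scipy.optimize import least_squares
t=shot('top'); 
for n in ('narrow_gauge','free_jig','full_jig','glue_pot'):
    for r in nets.silhouettes(t,n)[:4]: print(n,round(r['conf'],2),r['at'],r['mask'].sum())
# keypoints from crop (5x): px = 290+u/5, 125+v/5
g=lambda u,v:(290+(u-2)/5,125+(v-2)/5)
e=onz(t,g(73,298),.012); tip=onz(t,g(128,511),.008); sh=onz(t,g(109,434),.012)
print('narrow end,shoulder,tip',e.round(4),sh.round(4),tip.round(4),np.linalg.norm(tip-e),np.degrees(np.arctan2(*(tip-e)[[1,0]])))
# jig plate corners from crop; head coords
j=lambda u,v:(370+(u-275-2)/5,145+(v-2)/5)
px=np.array([j(384,80),j(525,117),j(472,272),j(331,237)])
P=np.array([[0,.045,0],[0,-.045,0],[-.1,-.045,0],[-.1,.045,0]])
f=lambda p:(proj(t,tf(headT(*p),P))-px).ravel()
r=least_squares(f,[.5,-.27,0]); print(r.x,np.degrees(r.x[2]),r.fun.round(2))
E
```

```text
narrow_gauge 0.71 [436.1, 269.8] 363
narrow_gauge 0.69 [237.5, 243.1] 330
narrow_gauge 0.68 [308.5, 204.3] 261
free_jig 0.66 [398.9, 180.3] 1284
free_jig 0.43 [318.5, 158.6] 334
full_jig 0.83 [244.6, 175.5] 1443
narrow end,shoulder,tip [0.5436 0.0276 0.012 ] [0.4564 0.0032 0.012 ] [ 0.408  -0.0096  0.008 ] 0.14064043444648017 -164.68545487994723
[ 0.54984719 -0.26843054 -0.25248942] -14.466578321029381 [-0.7   0.64 -0.04  0.9   0.29 -0.53  0.47 -1.05]
```

```bash
R='x'; python3 -m pendant '[[[0.5,1,0.05],[0,0,-0.13]],[[0.5,1,0.05],[0,0,-0.13]],[[0.5,1,0.05],[0,0,-0.13]],[[0.5,1,0.05],[0,0,-0.13]],[[0.5,1,0.05],[0,0,-0.13]]]' 1 40
python3 -m pendant '[[[0.5,1,0.05],[0,0,-0.13]],[[0.5,1,0.05],[0,0,-0.13]],[[0.5,1,0.05],[0,0,-0.13]],[[0.5,1,0.05],[0,0,-0.13]],[[0.5,1,0.05],[0,0,-0.13]]]'
python3 -m pendant '[[[0.5,1,0.05],[0,0,-0.13]],[[0.5,1,0.05],[0,0,-0.13]],[[0.5,1,0.05],[0,0,-0.13]],[[0.5,1,0.05],[0,0,-0.13]],[[0.5,1,0.05],[0,0,-0.13]]]'
python3 -m pendant '[[[0.5,1,0.05],[0,0,-0.13]],[[0,0,0],[0,0,0]],[[0,0,0],[0,0,0]]]'
python3 - <<'E'
from h import *
c=shot('wrist','w2.png'); print(c['obs']['position'],c['obs']['ee_rot'],c['obs']['time_s'],abs(c['obs']['qvel']).max())
E
```

```text
time_s: 1.0
position: [0.3118, -0.3923, 0.2377]
ee_rot: [3.141, -0.0, 0.39]
force: [0.4, 0.2, -0.9]
grip_width: 0.996
time_s: 1.5
position: [0.3743, -0.2673, 0.244]
ee_rot: [3.141, -0.0, 0.334]
force: [-0.2, -0.8, -1.0]
grip_width: 0.999
time_s: 2.0
position: [0.4369, -0.1422, 0.2503]
ee_rot: [3.141, -0.0, 0.277]
force: [-0.2, 0.3, -0.6]
grip_width: 1.001
time_s: 2.3
position: [0.449, -0.1181, 0.2513]
ee_rot: [3.141, 0.0, 0.268]
force: [-0.3, -0.5, 0.1]
grip_width: 1.001
[ 0.44898097 -0.11811834  0.25134654] [3.14119319e+00 1.95316634e-04 2.67850807e-01] 2.3 0.02804076132981472
```

View pics/w2.png

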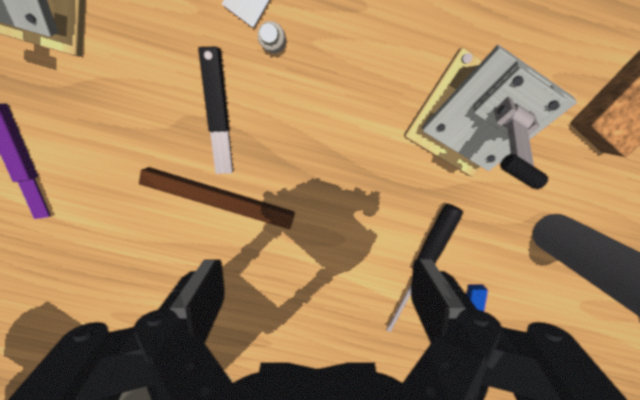

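The narrow gauge is at (215,110), and its blade is as wide as its handle, about 17 px. The empty jig is at (500,110) with its lever bar at (524,171). I'll zoom in for corner measurements.

Run:
```python
from h import *
im=cv2.imread('pics/w2.png')
a=cv2.resize(im[30:190,400:590],None,fx=4,fy=4,interpolation=cv2.INTER_CUBIC)
cv2.imwrite('pics/w2j.png',a[:600])
b=cv2.resize(im[35:185,180:260],None,fx=4,fy=4,interpolation=cv2.INTER_CUBIC)
cv2.imwrite('pics/w2g.png',b)
```

```text
(no output)
```

View pics/w2j.png

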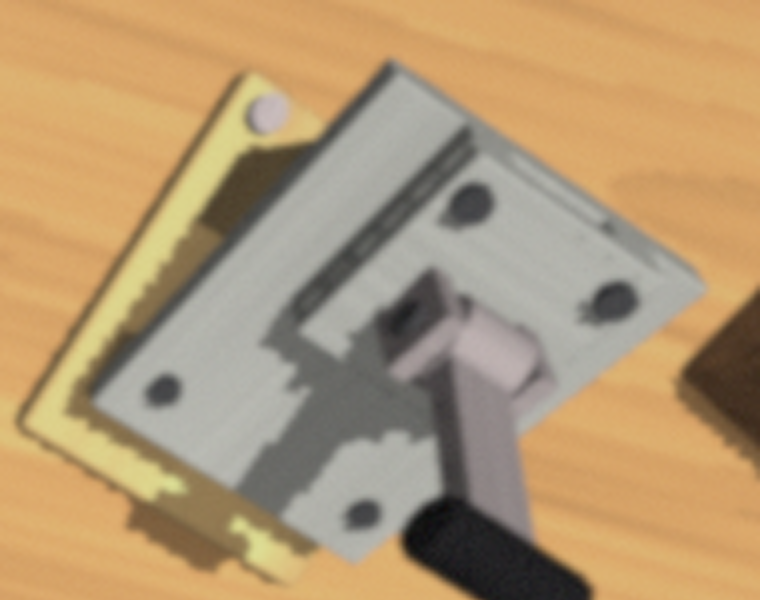

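View pics/w2g.png

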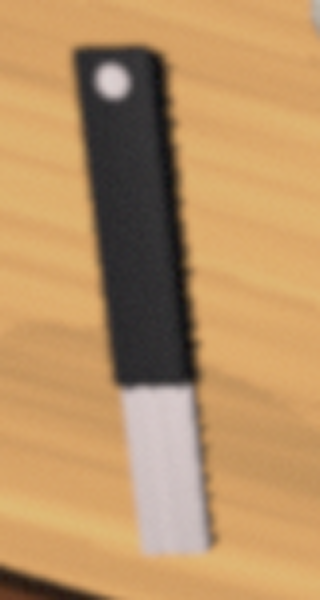

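Run:
```python
from h import *
from scipy.optimize import least_squares
c=shot('wrist')
u=lambda pts,x0,y0:np.array([(x0+(a-1.5)/4,y0+(b-1.5)/4) for a,b in pts])
px=u([(390,62),(706,290),(352,565),(92,400),(240,72),(20,425),(295,585)],400,30)
P=np.array([[0,.045,0],[0,-.045,0],[-.1,-.045,0],[-.1,.045,0]])
F=np.array([[.055,.05,.012],[-.055,.05,.012],[-.055,-.05,.012]])
f=lambda p:(proj(c,np.r_[tf(headT(*p),P),tf(jigT(*p),F)])-px).ravel()
r=least_squares(f,[.55,-.27,-.25]); print('jig',r.x.round(4),np.degrees(r.x[2]).round(2),r.fun.reshape(-1,2).round(2).tolist())
H=headT(*r.x)
# per-corner slot check: bridge edges at mouth z=17? lever tip
tips=[]
L=lambda a:tf(H,[-.03-.068*np.sin(a),0,.03+.068*np.cos(a)])
print('levertip px a=0',proj(c,L(0)))
gp=u([(76,50),(116,384),(143,553),(210,550)],180,35)
G=np.array([[-.045,-.011,.016],[.045,-.011,.016],[.095,-.01,.010],[.095,.01,.010]])
for s in (1,-1):
    g=G*[1,s,1]
    fg=lambda p:(proj(c,tf(jigT(*p),g))-gp).ravel()
    q=least_squares(fg,[.5,.016,np.radians(-164.7)]); print('gauge',s,q.x.round(4),np.degrees(q.x[2]).round(2),q.fun.reshape(-1,2).round(2).tolist())
```

```text
jig [ 0.5469 -0.2695 -0.2423] -13.89 [[0.08, 2.1], [0.35, -1.4], [0.32, -0.41], [-1.25, 0.91], [1.63, -2.08], [-0.7, 0.09], [-0.64, 0.75]]
levertip px a=0 [[530.6219002  164.81489824]]
gauge 1 [ 0.4974  0.0134 -2.8621] -163.98 [[-0.03, -1.33], [-0.18, 1.04], [0.26, 0.01], [-0.04, 0.55]]
gauge -1 [ 0.4908  0.0308 -2.7036] -154.91 [[-3.47, -0.89], [8.85, 0.26], [13.64, -1.14], [-19.08, 2.34]]
```

```bash
python3 -m pendant '[[[0.49,1,-0.6],[0,0,0]],[[0.49,1,-0.6],[0,0,0]],[[0.49,1,-0.6],[0,0,0]],[[0.49,1,-0.6],[0,0,0]],[[0.49,1,-0.6],[0,0,0]]]' 0.55 40
python3 -m pendant '[[[0,0.44,-1],[0,0,0.1]],[[0,0,0],[0,0,0]],[[0,0,0],[0,0,0]]]'
python3 - <<'E'
from h import *
c=shot('wrist','w3.png'); print(c['obs']['position'],c['obs']['ee_rot'],c['obs']['time_s'],abs(c['obs']['qvel']).max())
t=shot('top')
r=nets.silhouettes(t,'glue_pot')
for x in r[:2]:print(x['conf'],x['at'])
for k in (c,):
  for x in nets.silhouettes(k,'glue_pot')[:2]: print(x['conf'],x['at'],onz(k,x['at'],.022))
E
```

```text
time_s: 2.9
position: [0.5105, 0.0065, 0.1757]
ee_rot: [3.141, -0.0, 0.265]
force: [0.5, -0.6, 0.1]
grip_width: 0.549
time_s: 3.2
position: [0.5099, 0.0168, 0.1514]
ee_rot: [-3.142, 0.001, 0.274]
force: [0.5, -0.3, 0.7]
grip_width: 0.548
[0.50987776 0.0167657  0.15135773] [-3.14158866e+00  1.04112310e-03  2.74137907e-01] 3.2 0.02960543224577642
0.56 [391.7, 137.7] [ 0.56845528 -0.03110131  0.022     ]
```

View pics/w3.png

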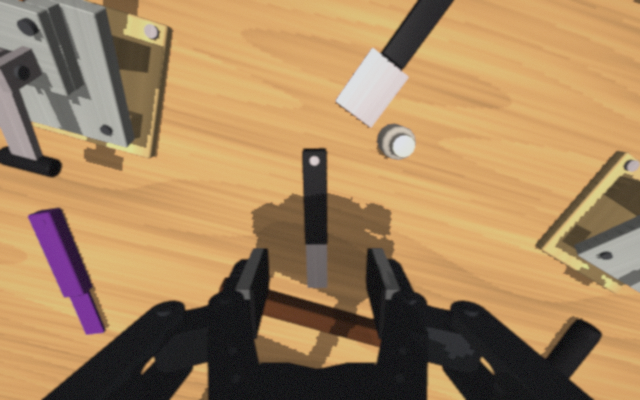

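The gauge lies centred between the fingers, with the handle end at (314,150), the shoulder at (316,244) and the tip at (317,288). The glue pot at (397,143) is clear of it.

Run:
```python
from h import *
c=shot('wrist')
im=c['color'][:,:,::-1]; cv2.imwrite('pics/w3g.png',cv2.resize(im[140:300,285:350],None,fx=3.7,fy=3.7,interpolation=cv2.INTER_CUBIC))
for n,p,z in (('end',(314,150),.016),('sh',(316,244),.013),('tip',(317.5,288),.010)): 
    w=onz(c,p,z); T=np.eye(4); o=c['obs']; R=Rn.from_euler('xyz',o['ee_rot']).as_matrix(); print(n,w.round(4),'tool',((w-o['position'])@R).round(4))
```

```text
end [0.5415 0.0278 0.016 ] tool [ 0.032  -0.0028  0.1369]
sh [0.4544 0.0017 0.013 ] tool [-0.0589 -0.0012  0.1397]
tip [ 0.4061 -0.0134  0.01  ] tool [-0.1095  0.0003  0.1426]
```

View pics/w3g.png

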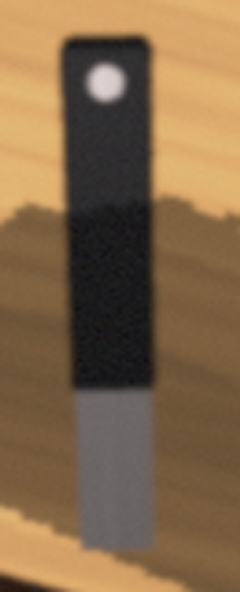

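```bash
python3 -m pendant '[[[0,0.08,-1],[0,0,0.22]],[[0,0,-1],[0,0,0]],[[0,0,-1],[0,0,0]],[[0,0,-1],[0,0,0]],[[0,0,-0.9],[0,0,0]]]'
python3 -m pendant '[[[0,0,-0.5],[0,0,0]],[[0,0,-0.5],[0,0,0]],[[0,0,0],[0,0,0]],[[0,0,0],[0,0,0]]]'
```

```text
time_s: 3.95
position: [0.5106, 0.0192, 0.0284]
ee_rot: [3.141, -0.001, 0.294]
force: [-0.1, -0.3, 0.5]
grip_width: 0.552
time_s: 4.35
position: [0.5108, 0.0195, 0.0045]
ee_rot: [3.141, -0.001, 0.294]
force: [0.0, 1.0, 0.6]
grip_width: 0.55
```

```bash
python3 -m pendant '[[[0,0,-0.12],[0,0,0]],[[0,0,0],[0,0,0]],[[0,0,0],[0,0,0]],[[0,0,0],[0,0,0]],[[0,0,0],[0,0,0]]]' 0 60
python3 -m pendant '[[[0,0,0],[0,0,0]],[[0,0,0],[0,0,0]]]'
python3 - <<'E'
from h import *
c=shot('wrist','w4.png')
E
```

```text
time_s: 4.85
position: [0.511, 0.0196, 0.0016]
ee_rot: [3.141, -0.001, 0.294]
force: [-0.6, -1.0, 5.8]
grip_width: 0.243
time_s: 5.05
position: [0.511, 0.0196, 0.0016]
ee_rot: [3.141, -0.001, 0.294]
force: [0.4, -1.1, 5.3]
grip_width: 0.236
```

View pics/w4.png

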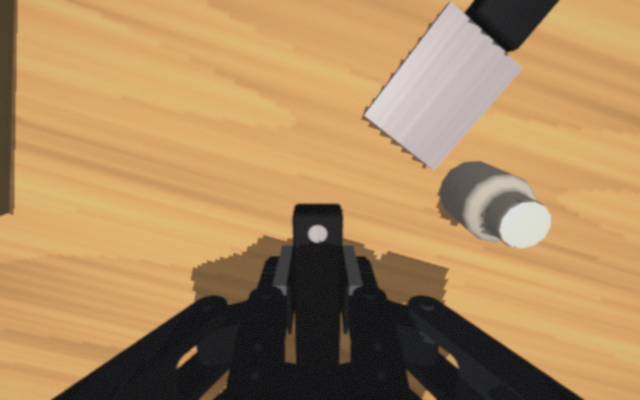

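```bash
python3 -m pendant '[[[0,0,0.4],[0,0,0]],[[0,0,1],[0,0,0]],[[0.3,0,1],[0,0,-0.5]],[[0.5,0,1],[0,0,-1]],[[0.5,0,1],[0,0,-1]]]'
python3 -m pendant '[[[0.5,-0.3,1],[0,0,-1]],[[0.5,-0.5,1],[0,0,-1]],[[0.5,-0.5,1],[0,0,-1]],[[0,0,0],[0,0,0]]]'
cat >> h.py <<'E'
JIG=(.5483,-.269,np.radians(-14.2))
def togo(target_head, jig=None, gx=0.0605, gz=-.0064, gy=0.):
    """TCP target so shoulder centre is at target_head (x,y,z in head)."""
    j=jig or JIG; H=headT(*j); o=env.get_obs()
    Rt=H[:3,:3]@np.diag([1,-1,-1]); p=tf(H,np.array(target_head)+[gx,gy,gz])[0]
    R=Rn.from_euler('xyz',o['ee_rot']).as_matrix()
    d=p-o['position']; w=Rn.from_matrix(Rt@R.T).as_rotvec()
    print('t',o['time_s'],'pos',o['position'].round(4),'target',p.round(4),'shift units',(d/.025).round(2),'turn units',(np.degrees(w)/5).round(2))
E
python3 - <<'E'
from h import *
togo((.09,0,.0045))
shot('scene','s5.png');shot('wrist','w5.png')
E
```

```text
time_s: 5.6
position: [0.5423, 0.0199, 0.1118]
ee_rot: [-3.141, 0.001, 0.072]
force: [0.5, 0.4, -1.9]
grip_width: 0.236
time_s: 6.0
position: [0.5833, -0.0145, 0.1901]
ee_rot: [3.141, -0.008, -0.187]
force: [0.6, 0.2, -1.2]
grip_width: 0.241
t 6.0 pos [ 0.5833 -0.0145  0.1901] target [ 0.7192 -0.3122  0.1636] shift units [  5.44 -11.91  -1.06] turn units [-1.27 -5.77 -0.68]
```

View pics/s5.png

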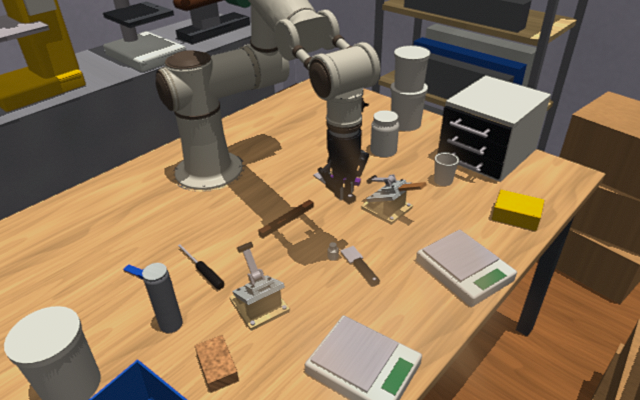

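View pics/w5.png

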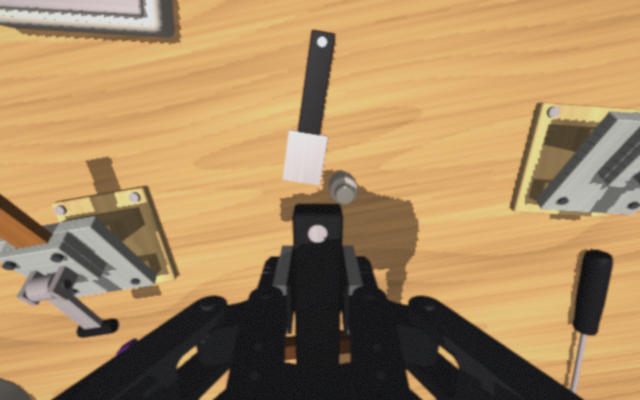

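```bash
python3 -m pendant '[[[0.9,-0.6,0.1],[-0.1,-0.48,-0.06]],[[0.9,-1,0.1],[-0.1,-0.48,-0.06]],[[0.9,-1,0.1],[-0.1,-0.48,-0.06]],[[0.9,-1,0],[-0.1,-0.48,-0.06]],[[0.9,-1,0],[-0.1,-0.48,-0.06]]]'
python3 -m pendant '[[[0.7,-1,0],[-0.1,-0.48,-0.06]],[[0.2,-1,0],[-0.1,-0.48,-0.06]],[[0,-1,0],[-0.1,-0.48,-0.06]],[[0,-1,0],[-0.1,-0.48,-0.06]],[[0,-1,0],[-0.1,-0.48,-0.06]]]'
python3 -m pendant '[[[0,-1,0],[-0.1,-0.48,-0.06]],[[0,-1,-0.4],[-0.1,-0.48,-0.06]],[[0,-0.3,-0.4],[0,0,0]],[[0,0,0],[0,0,0]],[[0,0,0],[0,0,0]]]'
python3 - <<'E'
from h import *
togo((.09,0,.0045))
shot('scene','s6.png');shot('top','t6.png')
a=cv2.imread('pics/s6.png');b=cv2.imread('pics/t6.png')
cv2.imwrite('pics/s6c.png',cv2.resize(a[200:340,190:390],None,fx=4,fy=4,interpolation=cv2.INTER_CUBIC))
cv2.imwrite('pics/t6c.png',cv2.resize(b[90:220,350:450],None,fx=4,fy=4,interpolation=cv2.INTER_CUBIC))
E
```

```text
time_s: 6.6
position: [0.6915, -0.1271, 0.1902]
ee_rot: [3.141, -0.21, -0.21]
force: [0.4, 0.5, -0.1]
grip_width: 0.24
time_s: 7.1
position: [0.7133, -0.2517, 0.1895]
ee_rot: [-3.137, -0.424, -0.238]
force: [0.7, 0.8, -2.1]
grip_width: 0.238
time_s: 7.6
position: [0.7147, -0.3084, 0.1715]
ee_rot: [-3.133, -0.51, -0.251]
force: [-0.5, 0.1, -1.5]
grip_width: 0.241
t 7.6 pos [ 0.7147 -0.3084  0.1715] target [ 0.7192 -0.3122  0.1636] shift units [ 0.18 -0.15 -0.32] turn units [-0.12 -0.13 -0.01]
```

View pics/s6c.png

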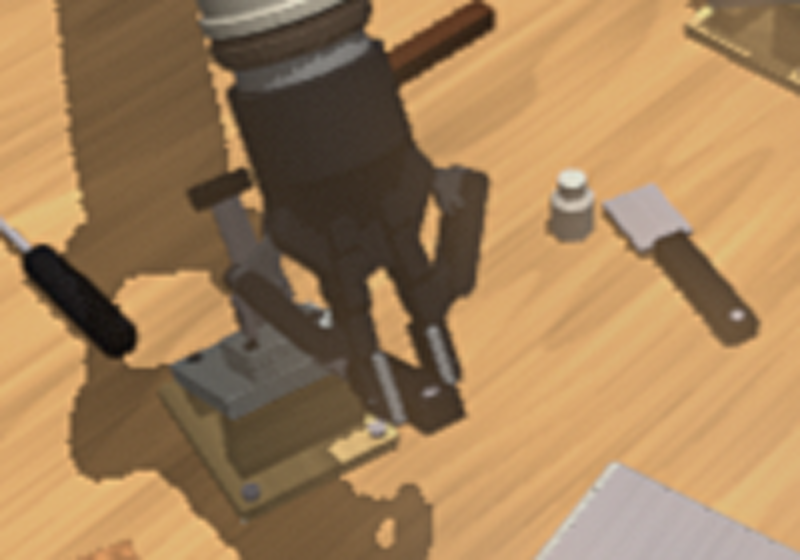

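View pics/t6c.png

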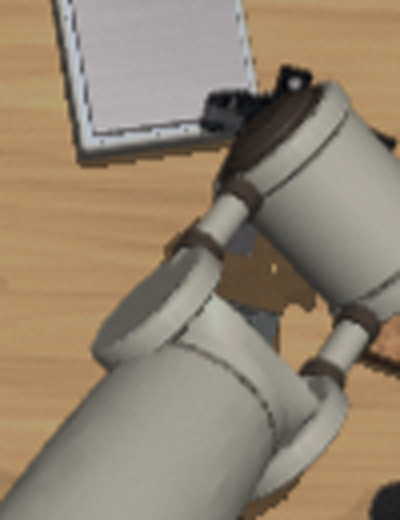

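Run:
```python
from h import *
c=shot('wrist','w6.png')
```

```text
(no output)
```

View pics/w6.png

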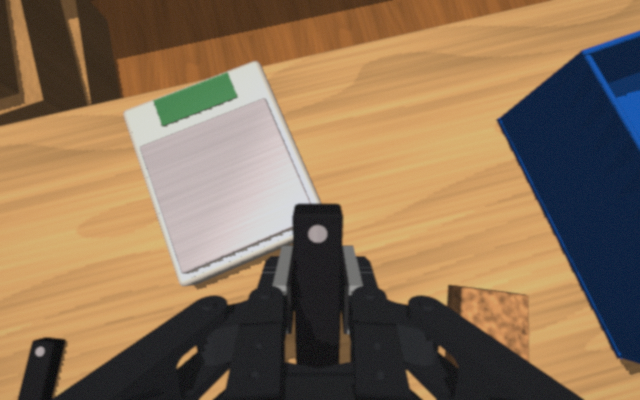

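Run:
```python
from h import *
import cv2
def cr(f,x0,y0,x1,y1,s,o): cv2.imwrite('pics/'+o,cv2.resize(cv2.imread('pics/'+f)[y0:y1,x0:x1],None,fx=s,fy=s,interpolation=cv2.INTER_CUBIC))
cr('scene1.png',225,235,295,330,6,'a1.png')
cr('w5.png',500,90,640,225,5,'a2.png')
cr('w3.png',520,140,640,300,4.5 and 4,'a3.png')
c=shot('wrist')
W=np.array(c['mount']);K=c['mtx']
for p in ((295,206),(342,206),(318,206)):
    d=W[:3,:3]@np.array([(p[0]-K[0,2])/K[0,0],-(p[1]-K[1,2])/K[1,1],-1]); o=W[:3,3]; print((o+d*(-.0144-o[2])/d[2]).round(4))
```

```text
[ 0.0342 -0.009  -0.0144]
[ 0.0342  0.0107 -0.0144]
[ 0.0342  0.0006 -0.0144]
```

View pics/a1.png

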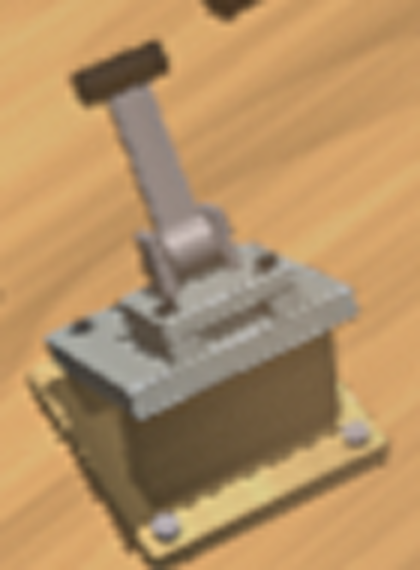

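View pics/a2.png

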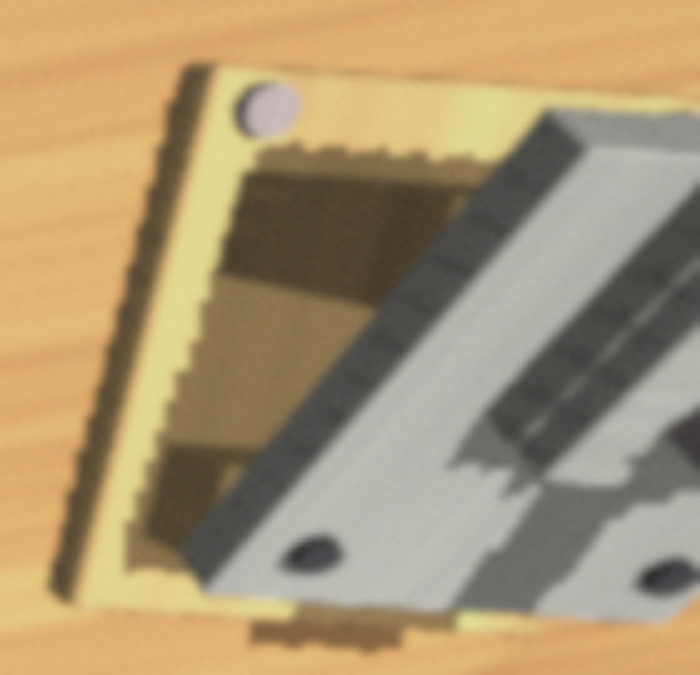

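View pics/a3.png

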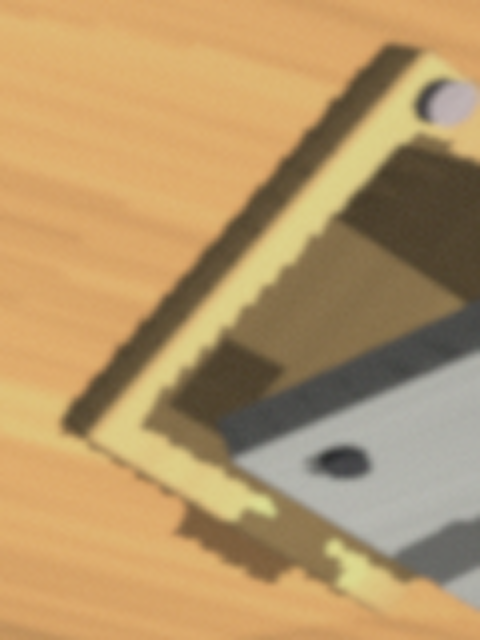

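```bash
cat > fit.py <<'E'
from h import *
from scipy.optimize import least_squares
w=imaging.camera('wrist'); t=imaging.camera('top'); s=imaging.camera('scene')
def wc(p,e): return dict(mtx=w['mtx'],mount=w['mount'],obs=dict(position=np.array(p),ee_rot=np.array(e)))
w2=wc([0.44898097,-0.11811834,0.25134654],[3.14119319,1.95316634e-04,.267850807])
w3=wc([0.50987776,0.0167657,0.15135773],[-3.14158866,1.04112310e-03,.274137907])
w5=wc([.5833,-.0145,.1901],[3.141,-.008,-.187])
u=lambda pts,x0,y0,k:np.array([(x0+(a-(k-1)/2)/k,y0+(b-(k-1)/2)/k) for a,b in pts])
pl={'A':(0,.045,0),'B':(0,-.045,0),'C':(-.1,-.045,0),'D':(-.1,.045,0),'a':(0,.045,-.012),'d':(-.1,.045,-.012),'b':(0,-.045,-.012)}
ft={'e':(.055,.05,.012),'f':(-.055,.05,.012),'g':(-.055,-.05,.012),'h':(.055,-.05,.012),'H':(.055,-.05,0)}
obs=[('w2',w2,'ABCDefg',u([(390,62),(706,290),(352,565),(92,400),(247,73),(25,422),(300,583)],400,30,4)),
('w5',w5,'efAaDd',u([(210,68),(75,605),(585,150),(550,110),(205,590),(182,555)],500,90,5)),
('w3',w3,'efDd',u([(425,52),(90,437),(232,460),(222,425)],520,140,4)),
('top',t,'ABCD',u([(109,80),(250,117),(197,272),(56,237)],370,145,5)),
('sc',s,'gheHCb',u([(30,375),(148,548),(386,438),(158,568),(45,340),(140,418)],225,235,6))]
def pts(keys,p):
    return np.array([tf(headT(*p),pl[k])[0] if k in pl else tf(jigT(*p),ft[k])[0] for k in keys])
def res(p,o): return np.concatenate([(proj(c,pts(k,p))-px).ravel()*(1 if n[0]=='w' else 1.5) for n,c,k,px in o])
def fit(o): return least_squares(res,[.548,-.269,-.248],args=(o,),loss='soft_l1')
for o in obs+[None]:
    r=fit([o] if o else obs); print(o[0] if o else 'all',r.x[:2].round(4),np.degrees(r.x[2]).round(2),'' if not o else (proj(o[1],pts(o[2],r.x))-o[3]).round(1).tolist())
E
python3 fit.py
```

```text
w2 [ 0.5479 -0.2693] -13.97 [[0.7, 1.8], [0.8, -1.5], [0.5, -0.6], [-0.9, 0.6], [0.4, -2.6], [-1.7, 0.5], [-1.7, 1.1]]
w5 [ 0.5481 -0.2741] -14.15 [[1.6, -0.2], [0.5, 1.1], [0.3, 0.3], [-2.1, -0.8], [0.0, 1.2], [-0.7, -1.1]]
w3 [ 0.5477 -0.271 ] -13.18 [[0.8, -1.5], [-0.1, 1.7], [0.2, 1.2], [-1.4, -0.8]]
top [ 0.55   -0.2683] -14.98 [[-0.6, 0.5], [0.0, 1.0], [0.1, -0.5], [0.4, -1.2]]
sc [ 0.5493 -0.2693] -14.63 [[-0.6, -1.7], [0.8, 1.2], [0.9, -0.2], [-0.3, 1.4], [-0.3, -1.4], [-0.1, -0.0]]
all [ 0.5483 -0.271 ] -14.1
```

```bash
sed -i 's/^JIG=.*/JIG=(.5486,-.2700,np.radians(-14.2))/' h.py
python3 - <<'E'
from h import *
togo((.07,0,.0045))
E
```

```text
t 7.95 pos [ 0.7156 -0.3098  0.1739] target [ 0.7027 -0.309   0.1536] shift units [-0.52  0.03 -0.81] turn units [-0.09 -0.09 -0.  ]
```

```bash
python3 -m pendant '[[[-0.26,0.02,-0.4],[-0.09,-0.09,0]],[[-0.26,0.01,-0.41],[0,0,0]],[[0,0,0],[0,0,0]],[[0,0,0],[0,0,0]],[[0,0,0],[0,0,0]]]'
python3 - <<'E'
from h import *
togo((.07,0,.0045))
print(env.get_obs()['force'],env.get_obs()['moment'])
shot('scene','s7.png')
a=cv2.imread('pics/s7.png')
cv2.imwrite('pics/s7c.png',cv2.resize(a[230:330,220:320],None,fx=6,fy=6,interpolation=cv2.INTER_CUBIC))
E
```

```text
time_s: 8.45
position: [0.7027, -0.3099, 0.1538]
ee_rot: [-3.142, -0.524, -0.249]
force: [0.2, -0.3, -1.5]
grip_width: 0.24
t 8.45 pos [ 0.7027 -0.3099  0.1538] target [ 0.7027 -0.309   0.1536] shift units [ 0.    0.04 -0.01] turn units [0.   0.   0.01]
[ 0.21291053 -0.26379746 -1.47015106] [-0.00048894  0.33878601  0.02937246]
```

View pics/s7c.png

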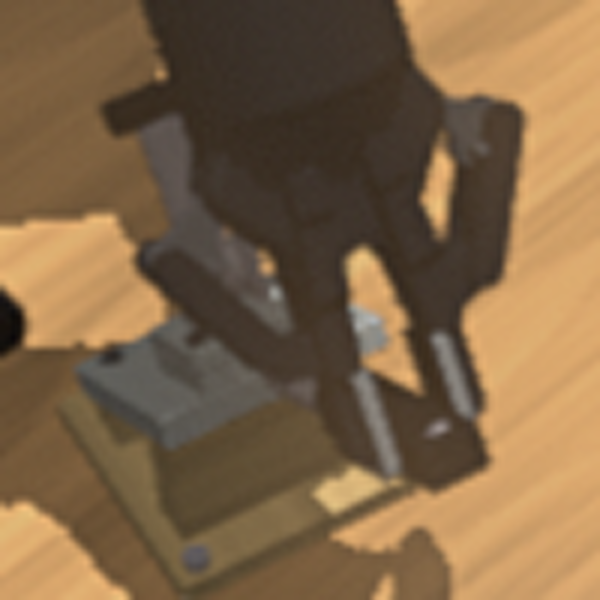

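```bash
python3 -m pendant '[[[-0.168,0.06,-0.1],[0,0,0]],[[-0.168,0.06,-0.1],[0,0,0]],[[-0.168,0.042,-0.1],[0,0,0]],[[-0.168,0.042,-0.1],[0,0,0]],[[-0.168,0.042,-0.1],[0,0,0]]]'
python3 -m pendant '[[[0,0,0],[0,0,0]],[[0,0,0],[0,0,0]]]'
python3 - <<'E'
from h import *
togo((.045,0,.0045))
print(env.get_obs()['moment'])
E
```

```text
time_s: 9.0
position: [0.6807, -0.3033, 0.1402]
ee_rot: [-3.141, -0.523, -0.249]
force: [0.2, -0.5, -1.1]
grip_width: 0.24
time_s: 9.2
position: [0.6811, -0.3035, 0.1405]
ee_rot: [-3.141, -0.523, -0.249]
force: [-0.5, -0.6, -0.5]
grip_width: 0.238
t 9.2 pos [ 0.6811 -0.3035  0.1405] target [ 0.6817 -0.3037  0.1411] shift units [ 0.03 -0.01  0.02] turn units [-0.01 -0.01  0.01]
[ 0.04457081  0.29521198 -0.0584678 ]
```

```bash
python3 -m pendant '[[[-0.168,0.042,-0.1],[0,0,0]],[[-0.168,0.042,-0.1],[0,0,0]],[[-0.168,0.042,-0.1],[0,0,0]],[[0,0,0],[0,0,0]]]'
python3 -m pendant '[[[-0.168,0.042,-0.1],[0,0,0]],[[-0.168,0.042,-0.1],[0,0,0]],[[-0.168,0.042,-0.1],[0,0,0]],[[0,0,0],[0,0,0]]]'
python3 - <<'E'
from h import *
togo((.015,0,.0045))
print(env.get_obs()['moment'],env.get_obs()['force'])
shot('scene','s8.png')
a=cv2.imread('pics/s8.png')
cv2.imwrite('pics/s8c.png',cv2.resize(a[230:330,220:320],None,fx=6,fy=6,interpolation=cv2.INTER_CUBIC))
E
```

```text
time_s: 9.6
position: [0.6677, -0.2998, 0.132]
ee_rot: [-3.14, -0.521, -0.249]
force: [0.0, -0.4, -2.2]
grip_width: 0.243
time_s: 10.0
position: [0.6551, -0.2966, 0.1246]
ee_rot: [-3.14, -0.521, -0.249]
force: [0.5, -0.4, -0.8]
grip_width: 0.238
t 10.0 pos [ 0.6551 -0.2966  0.1246] target [ 0.6565 -0.2973  0.1261] shift units [ 0.06 -0.03  0.06] turn units [-0.02 -0.02  0.01]
[0.05863957 0.28642008 0.07456484] [ 0.51399276 -0.35061234 -0.80814244]
```

View pics/s8c.png

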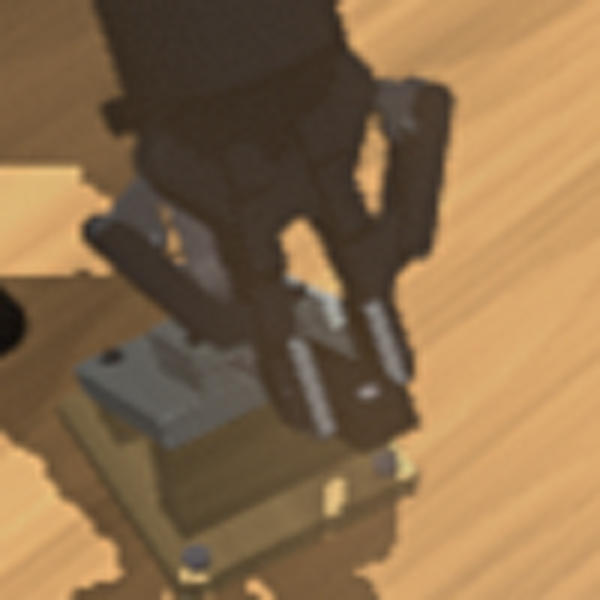

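```bash
python3 -m pendant '[[[-0.15,0.035,-0.085],[0,0,0]],[[-0.15,0.035,-0.085],[0,0,0]],[[0,0,0],[0,0,0]]]'
python3 -m pendant '[[[-0.067,0.017,-0.04],[0,0,0]],[[-0.067,0.017,-0.04],[0,0,0]],[[0,0,0],[0,0,0]]]'
python3 - <<'E'
from h import *
togo((.0,0,.0045))
print(env.get_obs()['moment'],env.get_obs()['force'])
E
```

```text
time_s: 10.35
position: [0.6478, -0.2949, 0.1205]
ee_rot: [-3.14, -0.522, -0.249]
force: [0.0, 0.3, -0.1]
grip_width: 0.239
time_s: 10.65
position: [0.6449, -0.2943, 0.119]
ee_rot: [-3.141, -0.522, -0.249]
force: [1.5, -0.7, -0.4]
grip_width: 0.24
t 10.65 pos [ 0.6449 -0.2943  0.119 ] target [ 0.6439 -0.2941  0.1186] shift units [-0.04  0.01 -0.02] turn units [-0.01 -0.01  0.01]
[0.06817627 0.34182716 0.02150166] [ 1.54167379 -0.71574784 -0.35964457]
```

```bash
python3 -m pendant '[[[-0.067,0.017,-0.04],[0,0,0]],[[-0.034,0.008,-0.02],[0,0,0]],[[0,0,0],[0,0,0]]]'
python3 -m pendant '[[[-0.034,0.008,-0.02],[0,0,0]],[[-0.034,0.008,-0.02],[0,0,0]],[[0,0,0],[0,0,0]]]'
python3 - <<'E'
from h import *
togo((.0,0,.0045))
print(env.get_obs()['moment'],env.get_obs()['force'])
shot('wrist','w9.png')
E
```

```text
time_s: 10.95
position: [0.6425, -0.2938, 0.1176]
ee_rot: [-3.141, -0.523, -0.249]
force: [0.5, 0.3, -2.2]
grip_width: 0.243
time_s: 11.25
position: [0.6415, -0.2938, 0.1175]
ee_rot: [-3.141, -0.525, -0.249]
force: [2.5, -0.9, -1.1]
grip_width: 0.239
t 11.25 pos [ 0.6415 -0.2938  0.1175] target [ 0.6439 -0.2941  0.1186] shift units [ 0.1  -0.01  0.04] turn units [0.   0.01 0.01]
[ 0.04718888 -0.23587062 -0.03642882] [ 2.52979005 -0.89281693 -1.06965093]
```

View pics/w9.png

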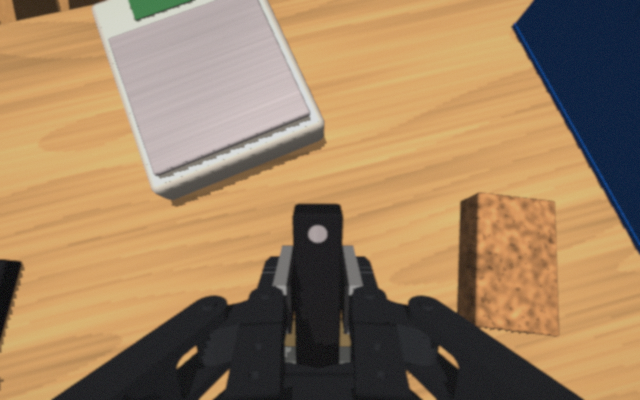

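```bash
python3 -m pendant '[[[-0.067,0.017,-0.04],[0,0,0]],[[0,0,0],[0,0,0]]]'
python3 -m pendant '[[[-0.067,0.017,-0.04],[0,0,0]],[[0,0,0],[0,0,0]]]'
python3 - <<'E'
from h import *
togo((.0,0,.0045))
print(env.get_obs()['moment'],env.get_obs()['force'])
E
```

```text
time_s: 11.5
position: [0.6412, -0.2939, 0.118]
ee_rot: [3.141, -0.528, -0.249]
force: [8.2, 0.0, 0.4]
grip_width: 0.239
time_s: 11.7
position: [0.6408, -0.2941, 0.1185]
ee_rot: [3.14, -0.532, -0.25]
force: [12.6, -0.4, 0.0]
grip_width: 0.238
t 11.7 pos [ 0.6408 -0.2941  0.1185] target [ 0.6439 -0.2941  0.1186] shift units [ 0.13 -0.    0.  ] turn units [0.04 0.09 0.03]
[ 0.03064764 -1.8070531   0.09101708] [ 1.26108320e+01 -3.94977062e-01  1.24538606e-02]
```

Run:
```python
from h import *
a=shot('scene')['color'][:,:,::-1]
b=cv2.resize(a[240:330,225:315],None,fx=6,fy=6,interpolation=cv2.INTER_CUBIC)
b=(255*(b/255.)**.55).astype('uint8'); cv2.imwrite('pics/s10.png',b)
```

```text
(no output)
```

View pics/s10.png

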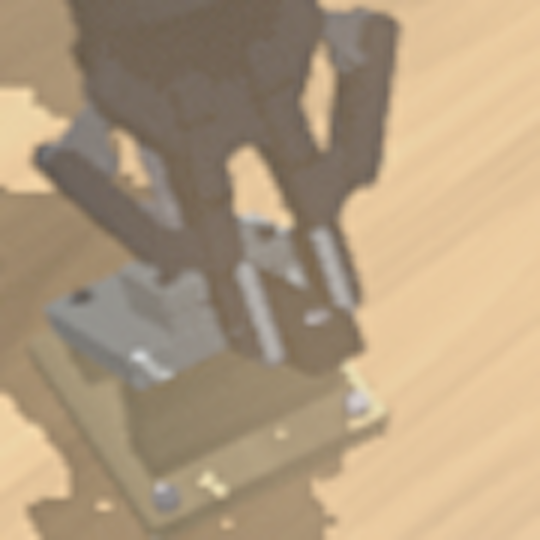

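```bash
python3 -m pendant '[[[0,0,0],[0,0,0]],[[0,0,0],[0,0,0]],[[0,0,0],[0,0,0]]]' 0.55
python3 - <<'E'
from h import *
togo((.0,0,.0045))
c=shot('wrist','w11.png')
E
```

```text
time_s: 12.05
position: [0.637, -0.2924, 0.1141]
ee_rot: [-3.141, -0.521, -0.249]
force: [-0.3, -0.1, -0.6]
grip_width: 0.55
t 12.05 pos [ 0.637  -0.2924  0.1141] target [ 0.6439 -0.2941  0.1186] shift units [ 0.28 -0.07  0.18] turn units [-0.02 -0.02  0.  ]
```

View pics/w11.png

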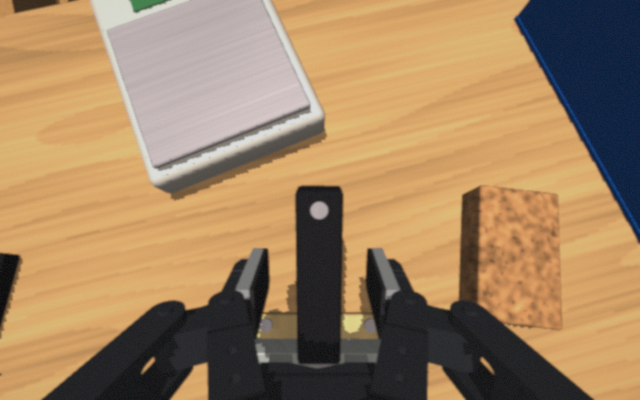

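```bash
python3 -m pendant '[[[-0.24,0.06,0.73],[0,0,0]],[[-0.24,0.06,0.73],[0,0,0]],[[-0.24,0.06,0.73],[0,0,0]],[[-0.24,0.06,0.73],[0,0,0]],[[0,0,0],[0,0,0]]]'
python3 - <<'E'
from h import *
c=shot('wrist','w12.png')
a=shot('scene')['color'][:,:,::-1]
b=cv2.resize(a[190:330,215:345],None,fx=4,fy=4,interpolation=cv2.INTER_CUBIC)
b=(255*(b/255.)**.7).astype('uint8'); cv2.imwrite('pics/s12.png',b)
print(env.get_obs()['position'])
E
```

```text
time_s: 12.6
position: [0.6144, -0.2877, 0.191]
ee_rot: [3.139, -0.527, -0.248]
force: [0.4, -1.0, 0.4]
grip_width: 0.551
[ 0.61339218 -0.28666827  0.18741722]
```

View pics/w12.png

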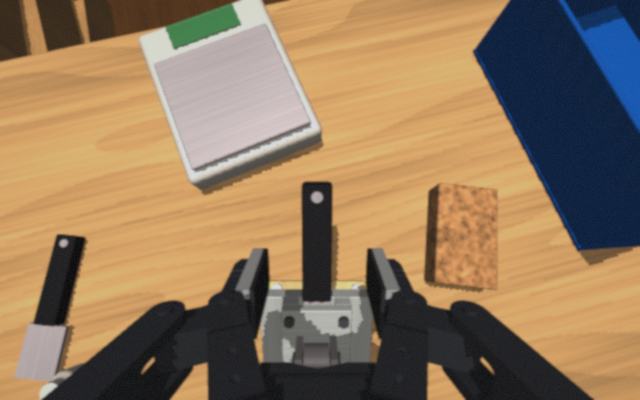

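View pics/s12.png

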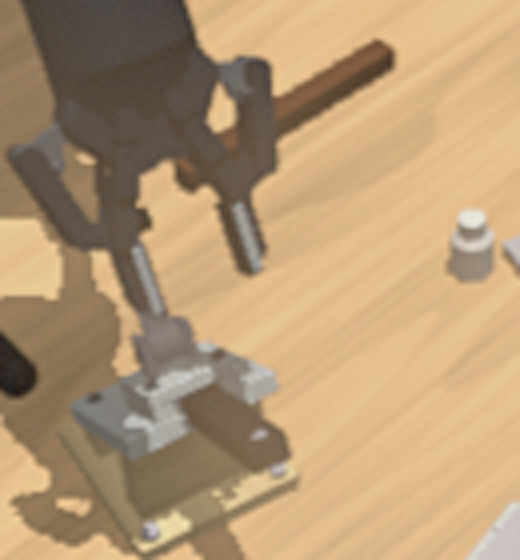

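The gauge sits in the slot with the handle's shoulder at the bridge, and no blade shows between them: (316,301) in the wrist view. Next is the lever. I'll shut the fingers and swing it with the fingers' lower corner on the arm just inside the cross bar.

```bash
cat >> h.py <<'E'
def lev(a,back=0.,r=.052):
    u=np.array([-np.sin(a),np.cos(a)]);t=np.array([-np.cos(a),-np.sin(a)])
    C=np.array([-.03,.03])+r*u-(.003+back)*t
    return np.array([C[0]+.011,0,C[1]])
def head_now():
    o=env.get_obs();H=headT(*JIG); return ((o['position']-H[:3,3])@H[:3,:3]), o
E
python3 - <<'E'
from h import *
p,o=head_now(); print('head',p.round(4),o['ee_rot'].round(3),o['force'].round(1))
H=headT(*JIG); cur=o['position']
L=[('via',np.array([.01,0,.085])),('start',lev(0,.008))]+[('%.2f'%a,lev(a)) for a in np.arange(0,1.5,.145)]+[('1.5',lev(1.5,-.002))]
for n,h in L:
    w=tf(H,h)[0]; print(n,h.round(4),w.round(4),((w-cur)/.025).round(2)); cur=w
E
```

```text
head [ 0.0677 -0.0003  0.0734] [-3.141 -0.523 -0.249] [-0.9  0.  -0. ]
via [0.01  0.    0.085] [ 0.5594 -0.2727  0.1686] [-2.16  0.56 -0.75]
start [-0.008  0.     0.082] [ 0.5458 -0.2693  0.157 ] [-0.55  0.14 -0.46]
0.00 [-0.016  0.     0.082] [ 0.539  -0.2676  0.153 ] [-0.27  0.07 -0.16]
0.14 [-0.0235  0.      0.0819] [ 0.5328 -0.266   0.1491] [-0.25  0.06 -0.15]
0.29 [-0.031   0.      0.0807] [ 0.5271 -0.2646  0.1444] [-0.23  0.06 -0.19]
0.43 [-0.0382  0.      0.0784] [ 0.5221 -0.2633  0.1388] [-0.2   0.05 -0.22]
0.58 [-0.045   0.      0.0751] [ 0.518  -0.2623  0.1326] [-0.16  0.04 -0.25]
0.72 [-0.0512  0.      0.0709] [ 0.5148 -0.2615  0.1258] [-0.13  0.03 -0.27]
0.87 [-0.0568  0.      0.0658] [ 0.5126 -0.2609  0.1186] [-0.09  0.02 -0.29]
1.01 [-0.0616  0.      0.06  ] [ 0.5114 -0.2606  0.1112] [-0.05  0.01 -0.3 ]
1.16 [-0.0655  0.      0.0535] [ 0.5113 -0.2606  0.1036] [-0.01  0.   -0.3 ]
1.30 [-0.0684  0.      0.0466] [ 0.5122 -0.2608  0.0961] [ 0.04 -0.01 -0.3 ]
1.45 [-0.0703  0.      0.0392] [ 0.5142 -0.2613  0.0889] [ 0.08 -0.02 -0.29]
1.5 [-0.0708  0.      0.0347] [ 0.516  -0.2617  0.0846] [ 0.07 -0.02 -0.17]
```

```bash
python3 -m pendant '[[[0,0,0],[0,0,0]],[[0,0,0],[0,0,0]],[[0,0,0],[0,0,0]],[[0,0,0],[0,0,0]],[[0,0,0],[0,0,0]]]' 0 40
python3 -m pendant '[[[-0.72,0.19,-0.25],[0,0,0]],[[-0.72,0.19,-0.25],[0,0,0]],[[-0.72,0.18,-0.25],[0,0,0]],[[0,0,0],[0,0,0]],[[0,0,0],[0,0,0]]]'
python3 - <<'E'
from h import *
p,o=head_now(); print('head',p.round(4),o['ee_rot'].round(3),o['force'].round(1),o['time_s'])
a=shot('scene')['color'][:,:,::-1]
b=cv2.resize(a[190:330,205:335],None,fx=4,fy=4,interpolation=cv2.INTER_CUBIC)
b=(255*(b/255.)**.7).astype('uint8'); cv2.imwrite('pics/s13.png',b)
E
```

```text
time_s: 13.2
position: [0.6135, -0.2866, 0.1875]
ee_rot: [-3.141, -0.523, -0.249]
force: [-0.9, 0.0, 0.3]
grip_width: -0.0
time_s: 13.7
position: [0.5599, -0.273, 0.1695]
ee_rot: [-3.141, -0.524, -0.249]
force: [0.5, -0.7, 0.5]
grip_width: -0.001
head [ 0.0109 -0.0001  0.0855] [-3.141 -0.524 -0.249] [ 0.5 -0.7  0.5] 13.7
```

View pics/s13.png

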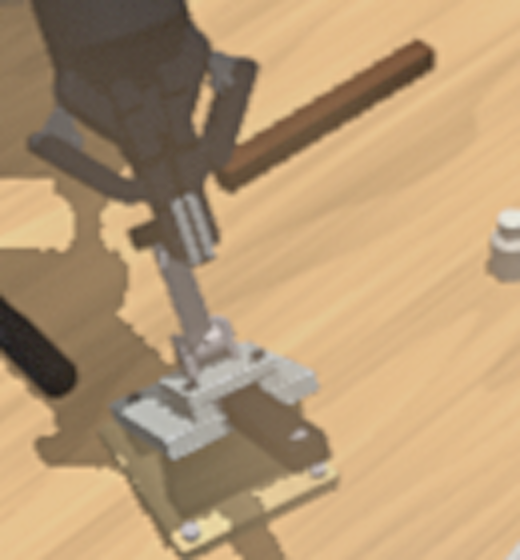

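The shut fingers are alongside the lever at (190,230), and the gauge is seated with its shoulder at the jaw near (235,400). Swinging the lever along the arc.

```bash
python3 -m pendant '[[[-0.57,0.14,-0.5],[0,0,0]],[[-0.27,0.07,-0.16],[0,0,0]],[[-0.25,0.06,-0.15],[0,0,0]],[[-0.23,0.06,-0.19],[0,0,0]]]'
python3 -m pendant '[[[-0.2,0.05,-0.22],[0,0,0]],[[-0.16,0.04,-0.25],[0,0,0]],[[-0.13,0.03,-0.27],[0,0,0]],[[0,0,0],[0,0,0]]]'
python3 - <<'E'
from h import *
p,o=head_now(); print('head',p.round(4),'want',lev(.725).round(4),o['ee_rot'].round(3),o['force'].round(1),o['time_s'])
a=shot('scene')['color'][:,:,::-1]
b=cv2.resize(a[190:330,205:335],None,fx=4,fy=4,interpolation=cv2.INTER_CUBIC)
b=(255*(b/255.)**.7).astype('uint8'); cv2.imwrite('pics/s14.png',b)
E
```

```text
time_s: 14.15
position: [0.527, -0.2648, 0.1448]
ee_rot: [3.141, -0.525, -0.248]
force: [1.5, 0.7, 0.5]
grip_width: 0.001
time_s: 14.55
position: [0.5134, -0.2607, 0.124]
ee_rot: [-3.14, -0.521, -0.25]
force: [0.3, 0.8, 1.3]
grip_width: -0.0
head [-0.0535  0.0003  0.0701] want [-0.0512  0.      0.0709] [-3.14  -0.521 -0.25 ] [0.3 0.8 1.3] 14.55
```

View pics/s14.png

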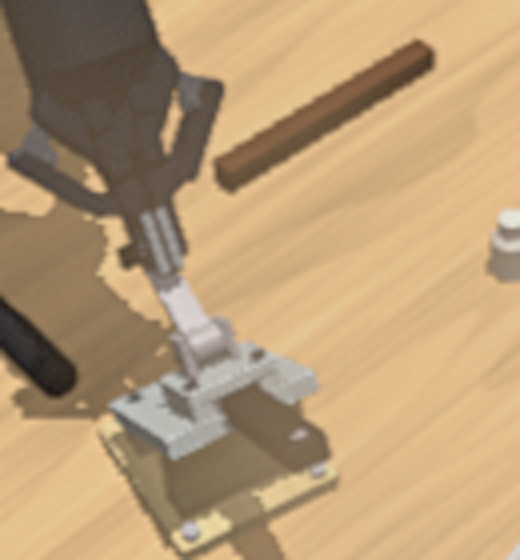

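The lever is moving with the fingers, and the bar at (130,255) has swung down-slope. Continuing to closed.

```bash
python3 -m pendant '[[[-0.06,0.02,-0.29],[0,0,0]],[[-0.05,0.01,-0.3],[0,0,0]],[[-0.01,0,-0.3],[0,0,0]],[[0.04,-0.01,-0.3],[0,0,0]]]'
python3 -m pendant '[[[0.08,-0.02,-0.2],[0,0,0]],[[0,0,0],[0,0,0]]]'
python3 - <<'E'
from h import *
p,o=head_now(); print('head',p.round(4),'want',lev(1.45).round(4),o['ee_rot'].round(3),o['force'].round(1),o['time_s'])
a=shot('scene')['color'][:,:,::-1]
b=cv2.resize(a[190:330,205:335],None,fx=4,fy=4,interpolation=cv2.INTER_CUBIC)
b=(255*(b/255.)**.7).astype('uint8'); cv2.imwrite('pics/s15.png',b)
E
```

```text
time_s: 15.0
position: [0.5123, -0.261, 0.0952]
ee_rot: [-3.141, -0.523, -0.249]
force: [0.1, -0.5, 1.1]
grip_width: 0.002
time_s: 15.2
position: [0.5139, -0.2607, 0.0893]
ee_rot: [-3.139, -0.521, -0.249]
force: [0.2, 0.5, -0.2]
grip_width: 0.005
head [-0.0704  0.0005  0.0399] want [-0.0703  0.      0.0392] [-3.139 -0.521 -0.249] [ 0.2  0.5 -0.2] 15.2
```

View pics/s15.png

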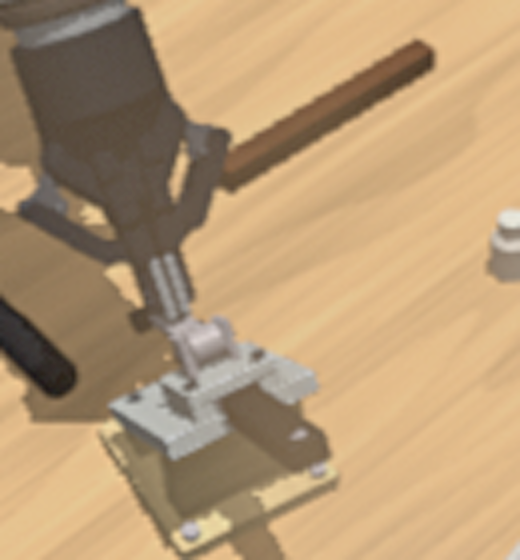

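Almost down. I'll press along the head's −z until I feel the stop.

```bash
python3 -m pendant '[[[0.04,-0.01,-0.07],[0,0,0]],[[0,0,0],[0,0,0]]]'
python3 -m pendant '[[[0.04,-0.01,-0.07],[0,0,0]],[[0,0,0],[0,0,0]]]'
python3 -m pendant '[[[0.04,-0.01,-0.07],[0,0,0]],[[0,0,0],[0,0,0]]]'
python3 - <<'E'
from h import *
p,o=head_now(); print(p.round(4),o['force'].round(1),o['time_s'])
E
```

```text
time_s: 15.45
position: [0.5151, -0.2613, 0.0891]
ee_rot: [-3.141, -0.522, -0.248]
force: [-6.0, 2.6, 5.5]
grip_width: -0.002
time_s: 15.65
position: [0.5156, -0.2614, 0.0885]
ee_rot: [-3.141, -0.521, -0.245]
force: [-28.6, 8.2, 27.0]
grip_width: -0.001
time_s: 15.85
position: [0.516, -0.2615, 0.0879]
ee_rot: [-3.142, -0.52, -0.243]
force: [-51.2, 16.0, 51.7]
grip_width: 0.0
[-0.0692  0.0002  0.0375] [-51.2  16.   51.7] 15.85
```

The stop was reached, with force rising steeply. Backing off now.

```bash
python3 -m pendant '[[[-0.15,0.04,0.26],[0,0,0]],[[-0.48,0.12,0.87],[0,0,0]],[[-0.48,0.12,0.87],[0,0,0]],[[-0.48,0.12,0.87],[0,0,0]],[[-0.48,0.12,0.87],[0,0,0]]]'
python3 -m pendant '[[[-0.8,0.3,0.8],[0,0.5,0]],[[-0.8,0.3,0.8],[0,0.5,0]],[[-0.8,0.3,0.8],[0,0.5,0]],[[-0.8,0.3,0.5],[0,0.5,0]],[[0,0,0],[0,0,0]]]'
python3 - <<'E'
from h import *
c=shot('wrist','w16.png')
a=shot('scene','s16f.png')['color'][:,:,::-1]
b=cv2.resize(a[190:330,205:335],None,fx=4,fy=4,interpolation=cv2.INTER_CUBIC)
cv2.imwrite('pics/s16.png',b)
print(env.get_obs()['position'])
E
```

```text
time_s: 16.35
position: [0.4651, -0.2488, 0.1799]
ee_rot: [-3.141, -0.523, -0.248]
force: [0.4, -0.2, 0.9]
grip_width: -0.003
time_s: 16.85
position: [0.3859, -0.2197, 0.2546]
ee_rot: [3.092, -0.357, -0.228]
force: [0.9, -0.2, 1.4]
grip_width: -0.002
[ 0.38592411 -0.21917871  0.25153025]
```

View pics/w16.png

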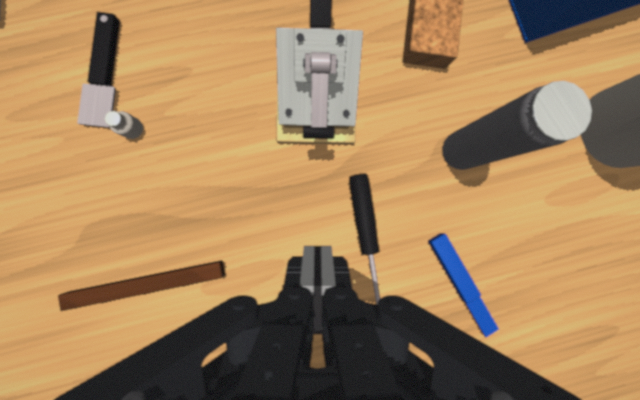

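View pics/s16.png

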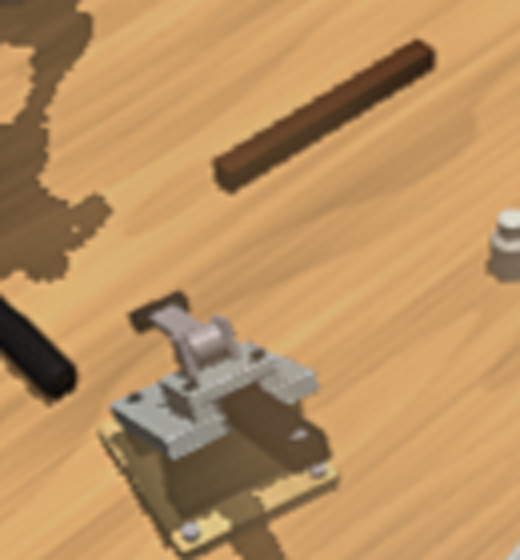

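Run:
```python
from h import *
H=headT(*JIG)
s=shot('scene'); w=shot('wrist')
for n,c in (('s',s),('w',w)):
  for a in (1.2,1.3,1.4,1.45): print(n,a,proj(c,tf(H,[-.03-.068*np.sin(a),0,.03+.068*np.cos(a)])).round(1))
  g=lambda x,z,y=0:proj(c,tf(H,[x,y,z])).round(1).tolist()
  print('plate corners',g(0,0,.045),g(0,0,-.045),g(-.1,0,.045),g(-.1,0,-.045),'bridge front top',g(0,.017),'handle end top',g(.09,.0125),'shoulder top edge',g(0,.0125,.011),g(0,.0125,-.011))
im=cv2.imread('pics/w16.png');b=cv2.resize(im[0:150,260:380],None,fx=4,fy=4,interpolation=cv2.INTER_CUBIC);b=(255*(b/255.)**.6).astype('uint8')
a=s['color'][250:320,220:300,::-1];a=cv2.resize(a,None,fx=7.5,fy=7.5,interpolation=cv2.INTER_CUBIC);a=(255*(a/255.)**.6).astype('uint8')
cv2.imwrite('pics/w17.png',b);cv2.imwrite('pics/s17.png',a)
```

```text
s 1.2 [[242.4 260.7]]
s 1.3 [[243.  263.1]]
s 1.4 [[243.7 265.7]]
s 1.45 [[244.1 267. ]]
plate corners [[283.0, 281.5]] [[245.8, 299.2]] [[266.2, 273.9]] [[231.3, 290.0]] bridge front top [[262.2, 283.0]] handle end top [[279.2, 293.2]] shoulder top edge [[267.4, 282.7]] [[258.3, 287.0]]
w 1.2 [[320.4 128.8]]
w 1.3 [[320.1 129.2]]
w 1.4 [[319.8 128.8]]
w 1.45 [[319.6 128.4]]
plate corners [[276.2, 22.3]] [[364.7, 24.6]] [[279.3, 120.9]] [[356.9, 122.0]] bridge front top [[321.4, 23.3]] handle end top [[324.2, -96.5]] shoulder top edge [[310.0, 23.1]] [[332.4, 23.6]]
```

View pics/w17.png

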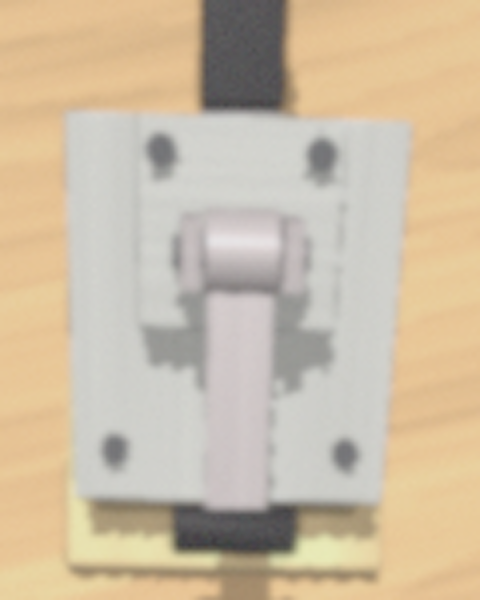

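View pics/s17.png

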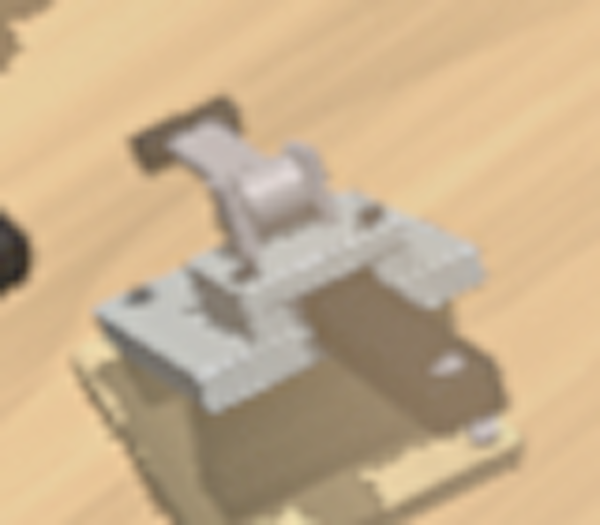

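Lever angle: the bar centre is at (245,268) in the scene view, against (244,267) predicted for 1.45 rad, so it is closed. The shoulder line looks about 2 px in front of the plate edge in the wrist view. I'll take one closer look at it.

```bash
python3 -m pendant '[[[0.9,-0.27,0],[0.15,0.67,0]],[[0.9,-0.27,0],[0.15,0.67,0]],[[0.9,-0.27,-0.1],[0.15,0.67,0]],[[0.9,-0.27,-0.1],[0.15,0.67,0]],[[0.9,-0.27,-0.1],[0.15,0.67,0]]]'
python3 -m pendant '[[[0.9,-0.27,-0.1],[0.15,0.67,0]],[[0.9,-0.27,-0.1],[0,0,0]],[[0,0,0],[0,0,0]],[[0,0,0],[0,0,0]],[[0,0,0],[0,0,0]]]'
python3 - <<'E'
from h import *
w=shot('wrist','w18.png'); print(w['obs']['position'],w['obs']['ee_rot'],w['obs']['time_s'])
H=headT(*JIG); g=lambda *p:proj(w,tf(H,p)).round(1).tolist()
print('shoulder',g(0,.011,.0125),g(0,-.011,.0125),'plate corner',g(0,.045,0),g(0,-.045,0),'bridge',g(0,.026,.017),g(0,-.026,.017),'end',g(.09,.011,.0125),g(.09,-.011,.0125))
E
```

```text
time_s: 17.55
position: [0.4991, -0.2527, 0.2419]
ee_rot: [3.095, -0.049, -0.228]
force: [-0.2, -0.7, 1.0]
grip_width: -0.002
time_s: 18.05
position: [0.5423, -0.266, 0.2383]
ee_rot: [3.094, 0.007, -0.229]
force: [-0.0, 0.6, -0.5]
grip_width: -0.002
[ 0.54233122 -0.26602527  0.23827949] [ 3.09409865  0.00749664 -0.22879467] 18.05
shoulder [[300.2, 132.5]] [[326.0, 132.9]] plate corner [[261.1, 123.2]] [[363.7, 124.7]] bridge [[282.3, 135.6]] [[343.9, 136.4]] end [[300.3, 18.4]] [[334.4, 19.5]]
```

View pics/w18.png

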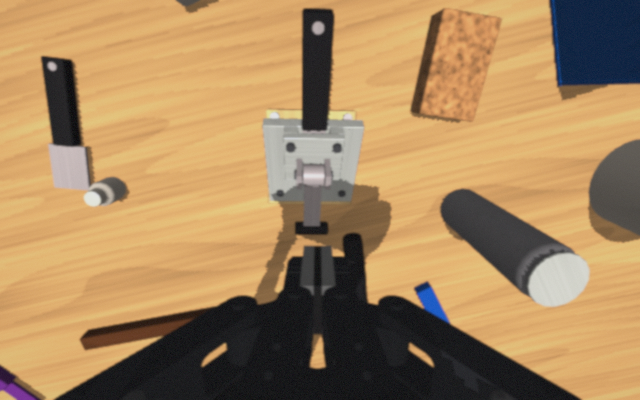

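Run:
```python
import cv2
im=cv2.imread('pics/w18.png')[95:215,255:370];b=cv2.resize(im,None,fx=5,fy=5,interpolation=cv2.INTER_CUBIC);b=(255*(b/255.)**.6).astype('uint8');cv2.imwrite('pics/w18c.png',b[:400])
```

```text
(no output)
```

View pics/w18c.png

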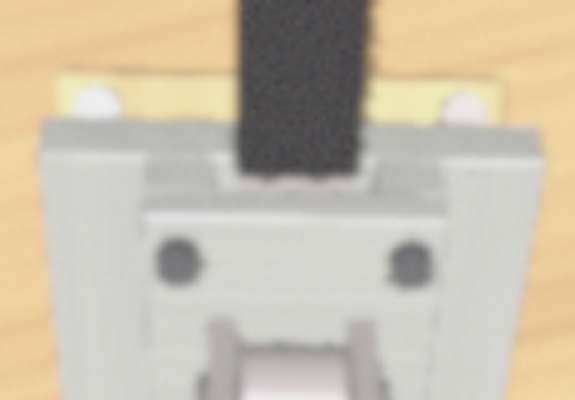

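Run:
```python
import cv2
from h import *
im=cv2.imread('pics/w18.png')
b=cv2.resize(im[100:150,285:350],None,fx=10,fy=10,interpolation=cv2.INTER_NEAREST);cv2.imwrite('pics/z1.png',b)
e=cv2.resize(im[0:50,285:350],None,fx=8,fy=8,interpolation=cv2.INTER_CUBIC);cv2.imwrite('pics/z2.png',(255*(e/255.)**.5).astype('uint8'))
b=cv2.imread('pics/w12.png');cv2.imwrite('pics/z3.png',cv2.resize(b[170:370,255:385],None,fx=4,fy=4)[:600].copy())
```

```text
(no output)
```

View pics/z1.png

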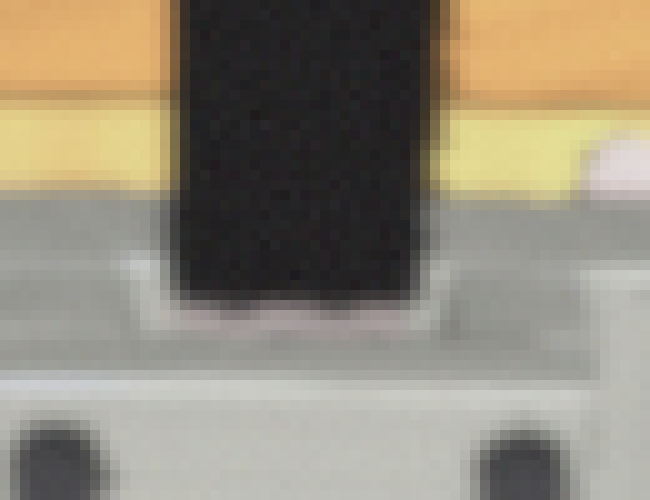

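View pics/z2.png

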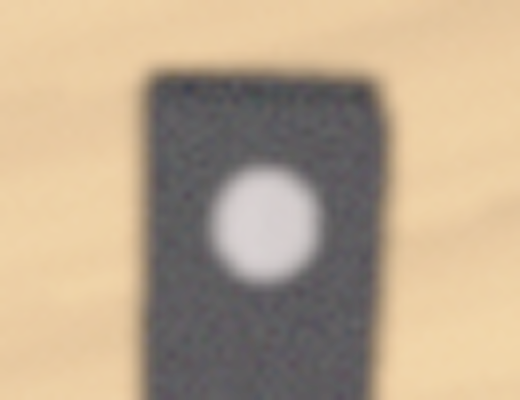

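View pics/z3.png

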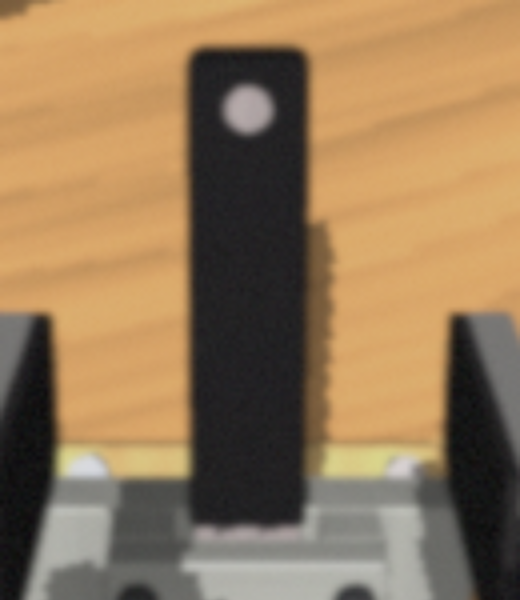

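```bash
cat > gap.py <<'E'
from h import *
from scipy.optimize import least_squares
w=dict(imaging.camera('wrist')); w['obs']=dict(position=np.array([0.54233122,-0.26602527,0.23827949]),ee_rot=np.array([3.09409865,0.00749664,-0.22879467]))
H=headT(*JIG)
row=lambda x,z:proj(w,tf(H,[x,0,z]))[0,1]
print('plate0',row(0,0),'obs126; bridge17',row(0,.017),'obs138; ceil9',row(0,.009),'obs133; plate -12',row(0,-.012),'obs 119.5')
off=2.0
def pt(s,th,gx,gz): # gauge coords gx from shoulder outward (>0 handle), gz relative blade underside; pivot: blade underside passes (0,0)
    # gauge axis dir outwards d=(cos,-sin th), normal n=(sin th,cos th); shoulder at distance s out along d from mouth pivot
    d=np.array([np.cos(th),-np.sin(th)]);n=np.array([np.sin(th),np.cos(th)])
    return d*(s+gx)+n*gz
for zoff in (0,.0015,.003):
  f=lambda p:[row(*(pt(p[0],p[1],0,.010)+[0,zoff]))+off-130.2, row(*(pt(p[0],p[1],.09,.010)+[0,zoff]))+off-9.2]
  r=least_squares(f,[.002,.05],x_scale=[.001,.01]);print('zoff',zoff,'gap mm',r.x[0]*1e3,'tilt deg',np.degrees(r.x[1]),r.fun)
for th in (0,3,5.7): print('th',th,'gap from shoulder row',least_squares(lambda p:row(*pt(p[0],np.radians(th),0,.010))+off-130.2,[.002],x_scale=.001).x*1e3,'from end',least_squares(lambda p:row(*pt(p[0],np.radians(th),.09,.010))+off-9.2,[.002],x_scale=.001).x*1e3)
E
python3 gap.py
```

```text
plate0 123.95279589728653 obs126; bridge17 135.9847607696505 obs138; ceil9 130.2015878236937 obs133; plate -12 116.01701563073729 obs 119.5
zoff 0 gap mm 1.1308509848203887 tilt deg 8.58145314144899 [ 0.00000000e+00 -6.39488462e-14]
zoff 0.0015 gap mm 2.516926018525524 tilt deg 6.625314752904867 [5.68434189e-14 2.48689958e-14]
zoff 0.003 gap mm 3.907182629522014 tilt deg 4.88598725813044 [ 2.84217094e-14 -1.45661261e-13]
th 0 gap from shoulder row [2.8161102] from end [6.05129237]
th 3 gap from shoulder row [2.20126766] from end [4.055186]
th 5.7 gap from shoulder row [1.67312261] from end [2.51797855]
```

The close-up shows a thin strip of blade, about 2 px, between the shoulder and the bridge. The gauge sagged when released, leaving a gap of roughly 1–2.5 mm. I'll push the handle's end to seat it, then cycle the lever so the order is right.

```bash
cat >> h.py <<'E'
def goto(h):
    H=headT(*JIG); o=env.get_obs(); p=tf(H,h)[0]
    R=Rn.from_euler('xyz',o['ee_rot']).as_matrix(); w=Rn.from_matrix(H[:3,:3]@np.diag([1,-1,-1])@R.T).as_rotvec()
    print('t',o['time_s'],'head',head_now()[0].round(4),'F',o['force'].round(1),'shift',((p-o['position'])/.025).round(2),'turn',(np.degrees(w)/5).round(2))
E
python3 - <<'E'
from h import *
goto([.125,0,.06]); H=headT(*JIG); print(tf(H,[.125,0,.06]))
E
```

```text
t 18.15 head [0.0296 0.0022 0.1551] F [ 0.  -0.2  0.1] shift [ 5.03 -1.36 -1.39] turn [-0.91 -6.03 -0.07]
[[ 0.66808722 -0.30023491  0.20446152]]
```

```bash
python3 -m pendant '[[[0.6,-0.16,0],[-0.09,-0.6,0]],[[0.6,-0.16,0],[-0.09,-0.6,0]],[[0.6,-0.16,0],[-0.09,-0.6,0]],[[0.6,-0.16,0],[-0.09,-0.6,0]],[[0.6,-0.16,-0.1],[-0.09,-0.6,0]]]'
python3 -m pendant '[[[0.5,-0.14,-0.2],[-0.09,-0.6,0]],[[0.5,-0.14,-0.3],[-0.09,-0.6,0]],[[0.5,-0.14,-0.3],[-0.09,-0.6,0]],[[0.5,-0.14,-0.3],[-0.09,-0.6,0]],[[0,0,-0.2],[-0.09,-0.6,0]]]'
python3 - <<'E'
from h import *
goto([.125,0,-.008]); shot('wrist','w20.png')
E
```

```text
time_s: 18.65
position: [0.6184, -0.2867, 0.2378]
ee_rot: [3.114, -0.262, -0.232]
force: [-0.8, 0.2, 0.1]
grip_width: 0.0
time_s: 19.15
position: [0.6683, -0.3006, 0.2042]
ee_rot: [3.14, -0.524, -0.241]
force: [-0.8, -0.4, -0.1]
grip_width: 0.002
t 19.15 head [ 0.1252 -0.0003  0.0596] F [-0.8 -0.4 -0.1] shift [ 1.31 -0.32 -2.35] turn [ 0.02  0.   -0.06]
```

View pics/w20.png

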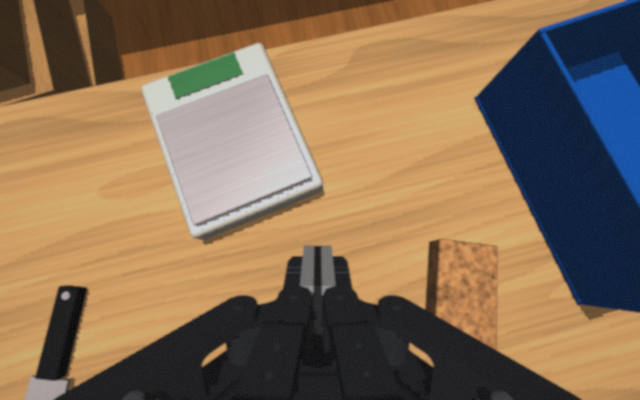

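```bash
python3 -m pendant '[[[0.33,-0.08,-0.59],[0,0,0]],[[0.33,-0.08,-0.59],[0,0,0]],[[0.33,-0.08,-0.59],[0,0,0]],[[0.32,-0.08,-0.58],[0,0,0]],[[0,0,0],[0,0,0]]]'
python3 - <<'E'
from h import *
goto([.104,0,-.008])
a=shot('scene')['color'][:,:,::-1]
cv2.imwrite('pics/s21.png',cv2.resize(a[220:330,225:335],None,fx=5,fy=5,interpolation=cv2.INTER_CUBIC))
E
```

```text
time_s: 19.7
position: [0.6997, -0.3075, 0.1429]
ee_rot: [3.142, -0.517, -0.242]
force: [-0.6, -0.0, -0.9]
grip_width: 0.002
t 19.7 head [ 0.1223  0.0007 -0.0095] F [-0.6 -0.  -0.9] shift [-0.65  0.14 -0.31] turn [-0.02 -0.07 -0.07]
```

View pics/s21.png

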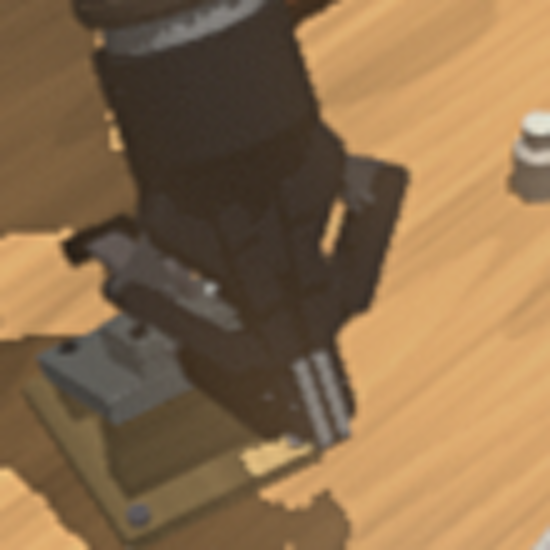

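```bash
python3 -m pendant '[[[-0.168,0.042,-0.08],[0,0,0]],[[-0.168,0.042,-0.08],[0,0,0]],[[-0.135,0.034,-0.08],[0,0,0]],[[0,0,0],[0,0,0]]]'
python3 -m pendant '[[[-0.067,0.017,-0.04],[0,0,0]],[[0,0,0],[0,0,0]]]'
python3 -m pendant '[[[-0.067,0.017,-0.04],[0,0,0]],[[0,0,0],[0,0,0]]]'
python3 - <<'E'
from h import *
goto([.101,0,-.008])
E
```

```text
time_s: 20.15
position: [0.6883, -0.3052, 0.1392]
ee_rot: [3.14, -0.521, -0.241]
force: [0.2, -0.6, 0.1]
grip_width: -0.002
time_s: 20.35
position: [0.6872, -0.305, 0.1383]
ee_rot: [3.14, -0.521, -0.241]
force: [-0.1, 0.3, 0.2]
grip_width: -0.0
time_s: 20.55
position: [0.6855, -0.3045, 0.137]
ee_rot: [3.14, -0.521, -0.241]
force: [0.3, -0.2, -0.5]
grip_width: -0.001
t 20.55 head [ 0.1068  0.0002 -0.0074] F [ 0.3 -0.2 -0.5] shift [-0.18  0.04 -0.14] turn [ 0.01 -0.03 -0.07]
```

```bash
python3 -m pendant '[[[-0.067,0.017,-0.04],[0,0,0]],[[0,0,0],[0,0,0]]]'
python3 -m pendant '[[[-0.067,0.017,-0.04],[0,0,0]],[[0,0,0],[0,0,0]]]'
python3 -m pendant '[[[-0.05,0.013,-0.03],[0,0,0]],[[0,0,0],[0,0,0]]]'
python3 - <<'E'
from h import *
goto([.101,0,-.008])
E
```

```text
time_s: 20.75
position: [0.6838, -0.304, 0.136]
ee_rot: [3.14, -0.521, -0.241]
force: [0.3, 0.2, 0.2]
grip_width: -0.003
time_s: 20.95
position: [0.6821, -0.3036, 0.135]
ee_rot: [3.14, -0.521, -0.241]
force: [0.3, 0.1, 0.0]
grip_width: 0.001
time_s: 21.15
position: [0.6809, -0.3033, 0.1343]
ee_rot: [3.14, -0.521, -0.241]
force: [-0.3, 0.2, -0.3]
grip_width: -0.0
t 21.15 head [ 1.014e-01  1.000e-04 -7.300e-03] F [-0.3  0.2 -0.3] shift [-0.   -0.01 -0.03] turn [ 0.01 -0.03 -0.07]
```

```bash
python3 -m pendant '[[[-0.05,0.013,-0.03],[0,0,0]],[[0,0,0],[0,0,0]]]'
python3 -m pendant '[[[-0.05,0.013,-0.03],[0,0,0]],[[0,0,0],[0,0,0]]]'
python3 -m pendant '[[[-0.05,0.013,-0.03],[0,0,0]],[[0,0,0],[0,0,0]]]'
python3 - <<'E'
from h import *
goto([.101,0,-.008])
a=shot('scene')['color'][:,:,::-1]
a=(255*(a/255.)**.6).astype('uint8')
cv2.imwrite('pics/s22.png',cv2.resize(a[250:330,235:315],None,fx=7,fy=7,interpolation=cv2.INTER_CUBIC))
E
```

```text
time_s: 21.35
position: [0.6801, -0.3033, 0.1343]
ee_rot: [3.139, -0.523, -0.241]
force: [2.1, 0.8, -0.5]
grip_width: -0.004
time_s: 21.55
position: [0.6796, -0.3034, 0.1346]
ee_rot: [3.139, -0.525, -0.241]
force: [4.9, -0.4, 2.6]
grip_width: 0.002
time_s: 21.75
position: [0.6792, -0.3037, 0.135]
ee_rot: [3.138, -0.527, -0.241]
force: [5.8, -1.9, 4.3]
grip_width: -0.0
t 21.75 head [ 0.1003 -0.0006 -0.0059] F [ 5.8 -1.9  4.3] shift [ 0.07  0.01 -0.06] turn [ 0.05  0.03 -0.06]
```

View pics/s22.png

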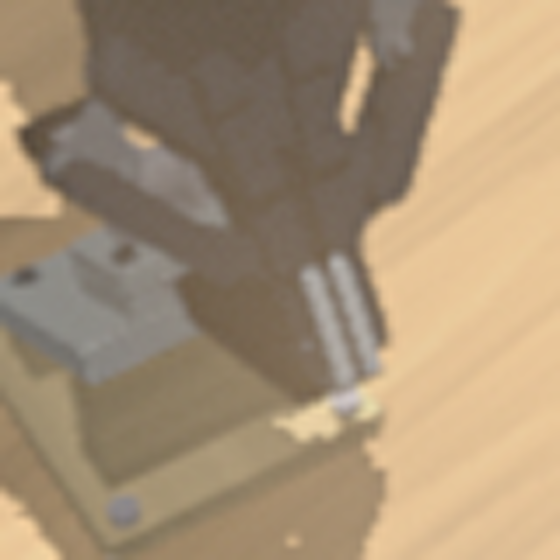

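```bash
python3 -m pendant '[[[-0.067,0.017,-0.04],[0,0,0]],[[0,0,0],[0,0,0]]]'
python3 -m pendant '[[[-0.067,0.017,-0.04],[0,0,0]],[[0,0,0],[0,0,0]]]'
python3 - <<'E'
from h import *
goto([.101,0,-.008])
E
```

```text
time_s: 22.0
position: [0.6786, -0.3039, 0.1356]
ee_rot: [3.137, -0.531, -0.241]
force: [8.4, -1.5, 4.9]
grip_width: 0.001
time_s: 22.2
position: [0.6781, -0.3042, 0.1363]
ee_rot: [3.135, -0.534, -0.241]
force: [11.5, -1.6, 7.5]
grip_width: -0.005
t 22.2 head [ 0.1001 -0.0014 -0.0044] F [11.5 -1.6  7.5] shift [ 0.11  0.03 -0.11] turn [ 0.09  0.1  -0.05]
```

```bash
python3 -m pendant '[[[0.2,-0.05,0.12],[0,0,0]],[[0.34,-0.085,0.2],[0,0,0]],[[0.34,-0.085,0.2],[0,0,0]],[[-0.3,0.08,0.8],[0,0.3,0]],[[-0.4,0.1,0.8],[0.1,0.6,0]]]'
python3 -m pendant '[[[-0.5,0.13,0.8],[0.1,0.6,0]],[[-0.5,0.13,0.5],[0.1,0.6,0]],[[-0.5,0.13,0.2],[0.1,0.6,0]],[[-0.5,0.13,0],[0.1,0.6,0]],[[-0.5,0.13,0],[0.1,0.6,0]]]'
python3 -m pendant '[[[-0.7,0.18,-0.1],[0.1,0.6,0]],[[-0.7,0.18,-0.2],[0.1,0.6,0]],[[-0.7,0.18,-0.2],[0.1,0.6,0]],[[-0.7,0.18,-0.2],[0.1,0.6,0]],[[0,0,0],[0,0,0]]]'
python3 - <<'E'
from h import *
o=env.get_obs();print(o['position'],o['ee_rot'],o['time_s'])
E
```

```text
time_s: 22.7
position: [0.6771, -0.3017, 0.1812]
ee_rot: [3.13, -0.437, -0.236]
force: [0.6, 0.7, -0.1]
grip_width: 0.0
time_s: 23.2
position: [0.6155, -0.2863, 0.2207]
ee_rot: [3.109, -0.175, -0.23]
force: [0.3, -0.2, -1.3]
grip_width: 0.0
time_s: 23.7
position: [0.545, -0.2677, 0.2018]
ee_rot: [3.097, 0.038, -0.229]
force: [0.6, -1.1, -1.5]
grip_width: 0.003
[ 0.54503002 -0.26770676  0.2017886 ] [ 3.09706095  0.03771537 -0.22891382] 23.7
```

```bash
python3 -m pendant '[[[0,0,0],[0,0,0]],[[0,0,0],[0,0,0]]]' >/dev/null
python3 - <<'E'
from h import *
w=shot('wrist','w23.png');print(w['obs']['position'],w['obs']['ee_rot'])
H=headT(*JIG); g=lambda *p:proj(w,tf(H,p))[0].round(1).tolist()
print('plate',g(0,.045,0),g(0,-.045,0),'bridge',g(0,0,.017),'ceil',g(0,0,.009),'sh10',g(0,0,.010),'sh4',g(0,0,.004),'per mm x',g(.01,0,.01),'end',g(.09,0,.0015))
im=w['color'][:,:,::-1];b=cv2.resize(im[80:150,270:360],None,fx=8,fy=8,interpolation=cv2.INTER_CUBIC);cv2.imwrite('pics/z4.png',(255*(b/255.)**.6).astype('uint8'))
E
```

```text
[ 0.54654526 -0.26858008  0.20353223] [ 3.09596659  0.03250794 -0.2288775 ]
plate [254.0, 130.1] [370.3, 131.8] bridge [313.1, 145.5] ceil [312.9, 138.5] sh10 [312.9, 139.4] sh4 [312.8, 134.3] per mm x [313.3, 128.6] end [317.4, 3.4]
```

View pics/w23.png

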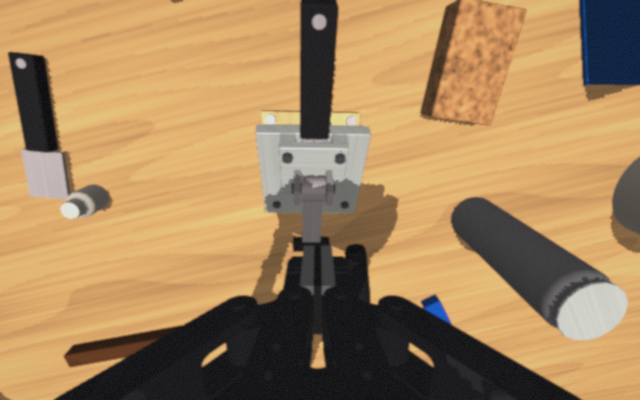

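View pics/z4.png

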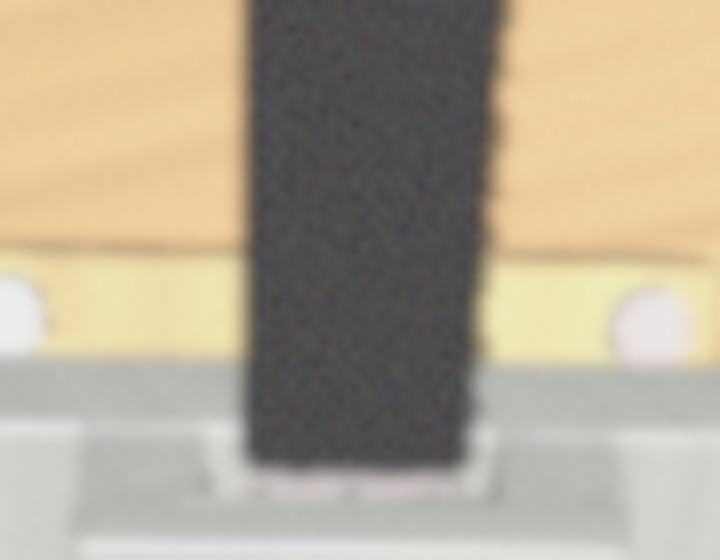

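```bash
python3 -m pendant '[[[-0.5,0.1,0.8],[0,0,0]],[[-0.8,0.1,0.8],[0,0,0]],[[-0.8,0.1,0.5],[0,0,0]],[[-0.8,0.1,0],[0,0,0]],[[-0.8,0.1,0],[0,0,0]]]'
python3 -m pendant '[[[-0.8,0.2,0],[0,0,0]],[[-0.8,0.2,0],[0,0,0]],[[0,0,0],[0,0,0]],[[0,0,0],[0,0,0]],[[0,0,0],[0,0,0]]]'
python3 - <<'E'
from h import *
a=shot('scene','s25.png')['color'][:,:,::-1]
shot('wrist','w25.png'); shot('top','t25.png')
b=cv2.resize(a[245:325,220:300],None,fx=7,fy=7,interpolation=cv2.INTER_CUBIC);cv2.imwrite('pics/s25c.png',(255*(b/255.)**.6).astype('uint8'))
o=env.get_obs();print(o['position'],o['time_s'],o['force'])
E
```

```text
time_s: 24.45
position: [0.4533, -0.2561, 0.2569]
ee_rot: [3.095, 0.031, -0.229]
force: [0.3, 0.0, 0.0]
grip_width: 0.0
time_s: 24.95
position: [0.4143, -0.2462, 0.2561]
ee_rot: [3.096, 0.033, -0.229]
force: [0.8, 0.4, -0.5]
grip_width: 0.001
[ 0.41406038 -0.24598053  0.25578292] 25.1 [ 0.00660002 -0.12226574 -0.37062199]
```

View pics/s25c.png

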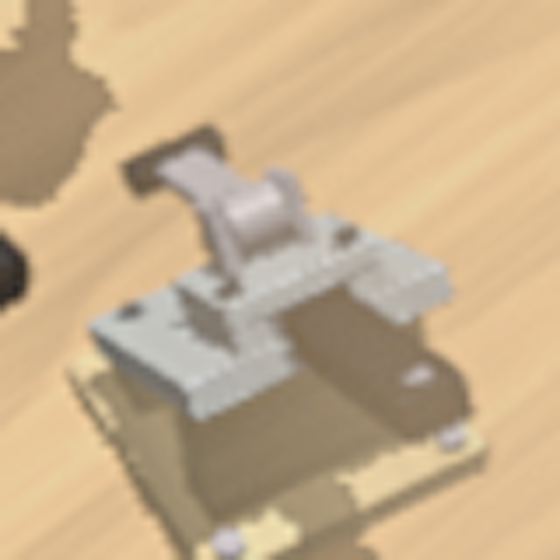

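View pics/s25.png

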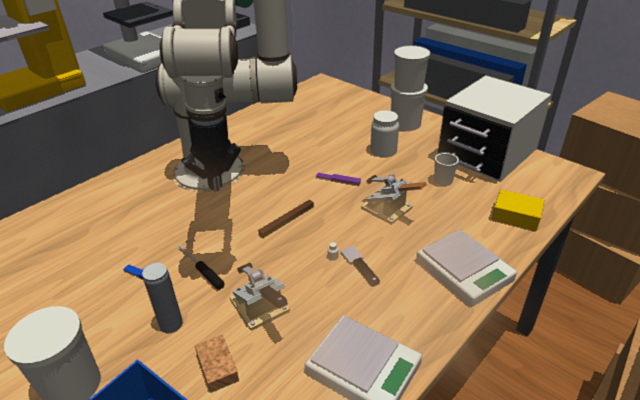

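View pics/w25.png

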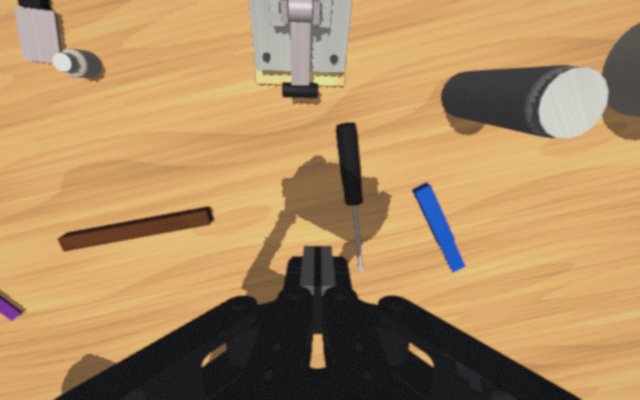

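```bash
python3 -c "
from workcell import env
print(env.sign_off()); print(env.get_obs()['time_s'])"
```

```text
the job is handed in; nothing more can be done
None
the job is handed in; nothing more can be done
```

The narrow-bladed gauge is in the empty jig's slot and its cam lever is closed. I handed the job in at about 25 s of the 53 s allowed, and it reports no verdict. I pushed the blade in until the shoulder met a stop at about 12 N, let go, swung the lever down to its stop and backed the arm clear.

**What the last checks showed**
- **Lever:** its bar is within about 1 px of where the fully closed angle (1.45 rad) puts it in the scene view.
- **Other things:** the wide gauge, glue pot, wood strip, full jig, screwdriver and look-alikes appear unmoved.
- **Arm:** it is clear of everything, with no force on the wrist.

**What disagreed or was rougher than planned**
- **Gap at the shoulder:** after release the handle sagged a little. A close wrist picture showed a thin strip of blade that could mean a 1–2.5 mm gap at the shoulder's top edge.
- **Second push:** I then pushed the handle's end at about 14 N with the lever already closed. It moved less than 1 mm and stopped where a seated shoulder should be, so I judged it seated. The strip was still visible afterwards, so the picture alone doesn't confirm it.
- **Force at the lever's stop:** it briefly reached about 75 N, at the closed fingertips, below the 120 N wrist limit. The 40 N limit is for the arm and gripper body, which I don't believe touched anything.

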